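Unlock the meter rack and load the meters into the carrier

ROBOT

A 7-joint arm with a two-finger parallel gripper is mounted at the origin on the work surface. World frame = base frame: x ahead of the robot, y to its left, z up, the work surface at z = 0. Lengths are in mm, angles in degrees, forces in N, time in s.
With the tool pointing down it reaches from about 350 to 900 mm from the base axis. Payload 8.1 kg.
Tool frame: the origin (TCP) lies midway between the tips of the shut fingers; the grasp point (between the pads) lies 19 mm behind it; z points along the fingers, x is the direction in which the jaws open and shut, and the axes are right-handed (so a half turn about z gives the same grasp; the last joint's range is limited). The gripper opens to 85 mm and grips with 20 to 120 N. Pads are 22 mm wide; open, the fingers measure 114 mm over their backs; the gripper's body (76 mm by 85 mm) begins 54 mm behind the grasp point. The pads swing forward as they close: fully open they stand 13 mm farther back than shut.
Start: joints at [-78.472, 24.895, 1.432, 90.138, -0.665, 64.973, -4.303], TCP at [186.995, 596.384, 231.323] pointing down, gripper open.
Joint ranges: [-149.89, 149.89], [-25.12, 119.58], [-72.63, 75.52], [4.76, 147.25], [-75.54, 255.54], [6.69, 114.76], [-157.13, 157.13]. Speed limits (degrees/s): [127.2, 127.2, 172.46, 172.46, 180, 180, 180].

INTERFACE

Orientations are given as [roll, pitch, yaw] about the fixed x, y, z axes, in that order (R = Rz(yaw) Ry(pitch) Rx(roll)).
In Python, from rig import monitor, eyes, job gives the robot as it stands.
- The arm moves only by the tool move_arm, never from a script. Its argument "series" is a list of rows, each a list of 2 entries, a list of its own where there are three numbers: the shift along the tool's x, y, z in m, then the turn, a rotation vector about the tool's x, y, z in rad. A call has 1 to 8 rows; each row shifts and turns the commanded pose from where the row before left it, along the tool's axes as they then stand; what a row does not reach is not made up. A row lasts 1/10 s, in which the tool goes at most 50 mm and 8.59 degrees, less where a joint would pass 70% of its speed; a pose out of reach is approached as far as the arm can. A call with a gripper value outside its range is refused whole. "jaw" is the opening, from 0 (shut) to 1 (fully open), set as the call begins (left out, the last holds). The fingers move at their own pace and stop on an object; "force" is the grip in N (left out, the last holds). Time passes only in rows, so rows that do not move let the fingers close. It gives the time, the measured TCP pose, the force and the opening at its end, in the units of the state.
- monitor.sense(): the state, without advancing time (a new reading comes with each control period).
- eyes.get_image(name): name is "side" or "top"; returns the picture (420x560x3 uint8, blue, green, red); there is no depth.
- eyes.get_calibration(name): a dict with "intrinsics" (3x3 intrinsics, pixels), "R" (3x3) and "t" (3): a world point X has camera coordinates R X + t. Camera axes: x right, y down, z forward; pixel columns grow to the right and rows downward; lengths in mm; the calibration is good to about 2 mm. A picture is of the moment at which its call begins. get_calibration takes no time and is no camera call.
- job.finish_job(): hands the job in, once; it reports no verdict.
The state is a dict: "time_s": time; "joints": joint angles; "dq": joint speeds; "tau": joint torques, N m; "tool_pos": TCP position; "orientation": TCP orientation; "contact_force": force on the tool from outside, world axes, zero at the start; "torque": the same for the moment, N m; "gripper_width": finger opening in mm.
Only numpy, scipy, OpenCV 4.12 (cv2) and the standard library are available. Lean on these libraries where they do the work, as an engineer would, in place of code of your own. Each camera call takes 0.05 s, during which the arm holds its last target.

TASK

Get the pocket multimeters ready for the lab class: draw the locking pin straight up out of its bore and park it upright in the side notch next to the bore, its collar resting on the bracket and its shank right at the closed end of the notch, then slide the rack's lock bar fully open. Lift every meter that hangs on the rack up off its lug and stand it upright on the floor of a pocket of the foam-lined carrier, one to a pocket in any order, without dropping any; leave the pin parked and the bar open.

Things in the scene. Friction and masses are not known exactly. Their poses are not given: they have to be found in the camera images.
- rack: Fixed meter rack on a base plate 100 x 470 x 12 mm. Origin on the bench under the row of lugs; z up, y along the rack. Meters hang on its -x (robot) side on four upright lugs at x = 0, y = -160, -75, 10, 95 mm: 5 mm thick (x), 22 wide (y), tops 126 mm above the bench. A crossbar (x -4 to 4 mm, 45 to 67 mm high) backs the meters. The lock bar runs behind the lugs; bore and notch are near the +y end.
- bore (a point): Centre of the top of the fixed bore block (36 x 36 mm), at x 22, y 152 mm in the rack, 124 mm above the bench; axes as the rack. The bore is vertical, 12 mm wide, 28 mm deep. The lock bar's eye (14 mm hole, 13 mm thick, top at 138 mm) lies over it; the pin passes through both with its collar on the eye, so the bar cannot slide until the pin is drawn.
- notch (a point): Where the pin's origin belongs when parked; axes as the rack. Lies 48 mm to +y of the bore on top of a level bracket plate, 124 mm above the bench, 8 mm thick, 38 mm wide (y). Its notch is 14 mm wide (y), open to the rack's -x side: mouth 25 mm to -x of this point, closed end 7 mm to +x. Below the notch it is free down to the base plate; a post carries the plate behind the closed end.
- pin: Loose steel locking pin, 80 g, upright in the bore at the start. Origin on its axis at the underside of the collar; z along the axis towards the grip. Shank below: 10 mm diameter, 46 mm long. Collar: 26 mm diameter, 5 mm thick. Above it a round grip, 16 mm diameter, from 5 to 39 mm. Raised 46 mm, its tip clears the lock bar's eye.
- lockbar (a joint): Travel of the lock bar in m: 0 locked (start), 0.040 fully open. It slides level towards the rack's -y end against about 2.5 N of friction and stays where left. Its four tabs (24 mm wide, 133 to 138 mm above the bench) lie over the meters' hooks when locked, so no meter can be lifted; opened, they stand in the gaps between the meters.
- bar_grip (a point): Middle of the top of the lock bar's grip, an upright black block 16 mm (rack y) x 24 mm (rack x) x 36 mm high near the rack's -y end; its top is 174 mm above the bench. Moves with the bar; axes as the rack.
- meter1: Pocket multimeter (may be absent), 160 g, hung at the start on the lug at y = -160 mm. Box 28 thick (x), 46 wide (y), 100 mm high (z). Origin: centre of its underside, 40 mm above the bench when hung; face to -x. On its back (+x) a hook 32 mm wide, 13 mm deep, from 66 to 90 mm height, encloses the lug with 2 mm play. It must rise 20 mm to come free, then leaves to the rack's -x.
- meter2: Pocket multimeter (may be absent), 160 g, hung at the start on the lug at y = -75 mm. Box 28 thick (x), 46 wide (y), 100 mm high (z). Origin: centre of its underside, 40 mm above the bench when hung; face to -x. On its back (+x) a hook 32 mm wide, 13 mm deep, from 66 to 90 mm height, encloses the lug with 2 mm play. It must rise 20 mm to come free, then leaves to the rack's -x.
- meter3: Pocket multimeter (may be absent), 160 g, hung at the start on the lug at y = 10 mm. Box 28 thick (x), 46 wide (y), 100 mm high (z). Origin: centre of its underside, 40 mm above the bench when hung; face to -x. On its back (+x) a hook 32 mm wide, 13 mm deep, from 66 to 90 mm height, encloses the lug with 2 mm play. It must rise 20 mm to come free, then leaves to the rack's -x.
- meter4: Pocket multimeter (may be absent), 160 g, hung at the start on the lug at y = 95 mm. Box 28 thick (x), 46 wide (y), 100 mm high (z). Origin: centre of its underside, 40 mm above the bench when hung; face to -x. On its back (+x) a hook 32 mm wide, 13 mm deep, from 66 to 90 mm height, encloses the lug with 2 mm play. It must rise 20 mm to come free, then leaves to the rack's -x.
- carrier: Loose carrier, 0.9 kg, 248 (x) x 74 (y) x 45 mm high; it may get knocked aside. Origin: centre of its underside; z up. Four pockets in a row at x = -87, -29, 29, 87 mm, y = 0, each 42 (x) x 58 mm (y), floor 6 mm and rim 45 mm above the underside. A meter fits standing with its width along carrier y, facing either way; its hook stays above the rim.
Not all that is in view belongs to the job. Leave any yellow look-alike of the meter2 alone. Leave any yellow look-alike of the meter1 alone.

How it is judged:
By the outcome, as a careful person would: the job done as asked, in the order asked, and still so for the second after the job is handed in, with the robot touching nothing.
Of meter1, meter2, meter3, meter4 only 3 to 4 are there at a start; the rules pass over those that are not, and their reading is None.
At some moment in a run one of carrier may be knocked a few centimetres aside while the robot is not near it.
It also fails if it takes over 210 s, if anything falls off the work surface, if the arm or the gripper's body presses on something with over 40 N, if the wrist force passes 120 N, or if a joint passes its speed limit or range.

## Working session

There is one attempt and no reset: what is moved stays moved. The work goes in short steps, Python scripts to look and compute and a tool call to move; the robot and the scene stay as the last step left them, time stands still between calls to the robot, and variables do not carry over. Pictures are saved under pics/ and viewed, and the job is handed in when it is done.

Besides the shell and the picture viewer there is one more tool, called after ">>>" as name([rows], argument=value, ...), one row to a line, values as JSON. move_arm: Moves the arm, as the interface text tells. Its arguments: {"type":"object","properties":{"series":{"type":"array","items":{"type":"array"}},"jaw":{"type":"number"},"force":{"type":"number"}},"required":["series"]}

```bash
mkdir -p pics; ls; python3 - <<'E'
from rig import monitor, eyes, job
import cv2, numpy as np
print(monitor.sense())
for n in ("side","top"):
    im=eyes.get_image(n); cv2.imwrite(f"pics/{n}0.png",im)
    c=eyes.get_calibration(n); R=np.array(c["R"]);t=np.array(c["t"])
    print(n,c["intrinsics"],R.round(4).tolist(),t, "pos",-R.T@t)
E
```

```text
pics
{'time_s': 0.0, 'joints': array([-78.472549  ,  24.93643693,   1.43155138,  90.18879425,
        -0.66392522,  64.97267131,  -4.30250324]), 'dq': array([-0.08798596,  0.01414387, -0.03675179,  0.0904944 , -0.08604037,
        0.0289017 ,  0.04545613]), 'tau': array([-2.32233244e-03, -6.70466852e+01,  1.02332767e+00, -3.16205692e+01,
        1.53305498e-02,  1.25033810e-02,  8.61318995e-06]), 'tool_pos': array([186.8784245 , 595.88543528, 230.52834343]), 'orientation': array([1.79990923e+02, 8.91454424e-02, 7.25900678e+01]), 'contact_force': array([-0.39692507, -0.3622443 ,  0.01470837]), 'torque': array([0.02908636, 0.03180807, 0.05694661]), 'gripper_width': 85.63431702583779}
side [[399.18529727   0.         278.14793134]
 [  0.         399.18529727 208.06522239]
 [  0.           0.           1.        ]] [[-0.9777, -0.2094, -0.0187], [-0.1045, 0.5614, -0.8209], [0.1824, -0.8006, -0.5707]] [570.2186062  137.90963423 832.54390657] pos [420.03353536 708.54590297 599.02605536]
top [[466.81825016   0.         275.33822286]
 [  0.         466.81825016 218.73668571]
 [  0.           0.           1.        ]] [[0.0115, -0.9999, -0.0105], [-0.999, -0.0111, -0.0434], [0.0433, 0.011, -0.999]] [  55.47407704  567.52018873 1348.94142055] pos [ 507.93702116   46.97188622 1372.80483622]
```

View pics/side0.png

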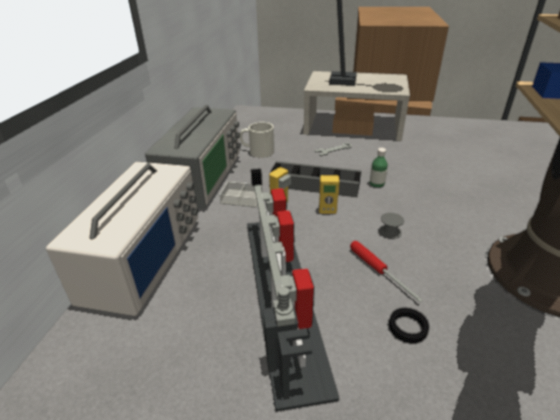

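View pics/top0.png

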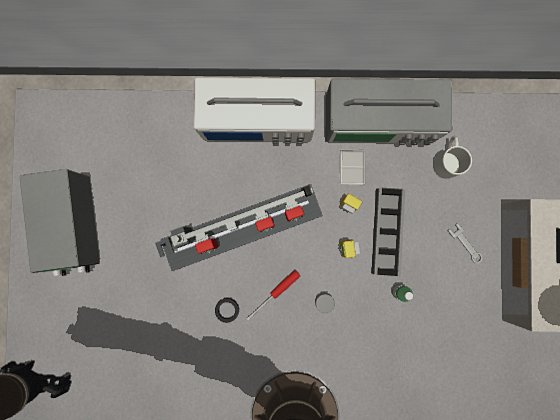

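The side view shows the rack from its +y end (pin about (284,300)), three red meters at about (305,298), (287,236) and (279,202), and yellow look-alikes at (328,195) and (279,185). In the top view the red meters are at about (206,245), (265,224) and (294,213), and the carrier at (388,232). I'll zoom in next.

```bash
python3 - <<'E'
import cv2
im=cv2.imread("pics/top0.png"); cv2.imwrite("pics/topz.png",cv2.resize(im[170:290,145:345],None,fx=4,fy=4,interpolation=cv2.INTER_CUBIC))
cv2.imwrite("pics/topc.png",cv2.resize(im[170:290,330:450],None,fx=5,fy=5,interpolation=cv2.INTER_CUBIC))
im=cv2.imread("pics/side0.png"); cv2.imwrite("pics/sidez.png",cv2.resize(im[155:405,215:375],None,fx=2.4,fy=2.4,interpolation=cv2.INTER_CUBIC))
E
```

```text
(no output)
```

View pics/topz.png

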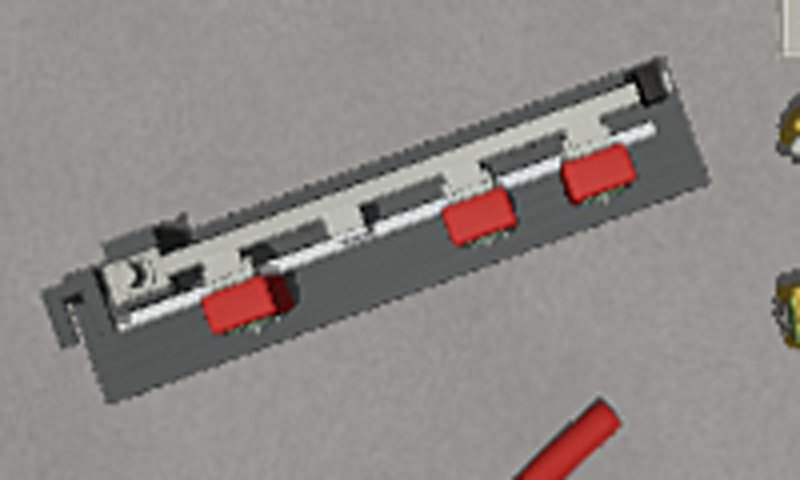

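View pics/topc.png

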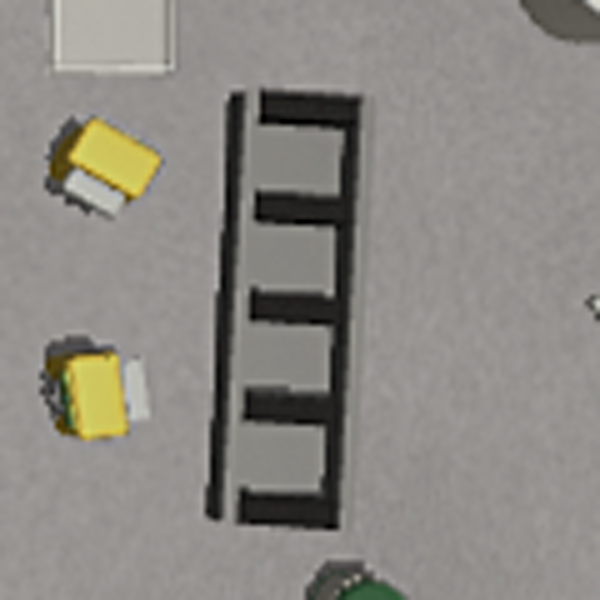

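View pics/sidez.png

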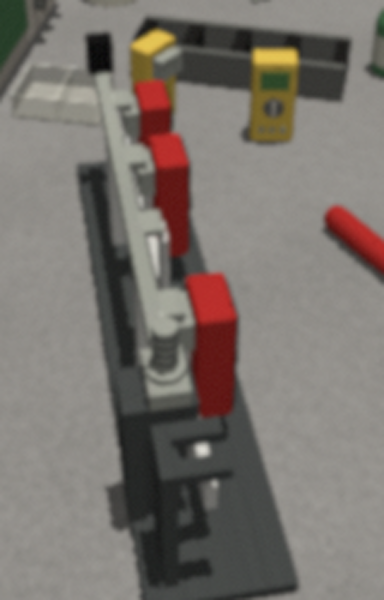

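```bash
cat > h.py <<'E'
import numpy as np, cv2
from rig import monitor, eyes, job
def cal(n):
    c=eyes.get_calibration(n); return np.array(c["intrinsics"]),np.array(c["R"]),np.array(c["t"])
def ray(n,u,v):
    K,R,t=cal(n); d=R.T@np.linalg.solve(K,[u,v,1]); return -R.T@t,d
def onz(n,u,v,z):
    o,d=ray(n,u,v); return o+d*(z-o[2])/d[2]
def proj(n,X):
    K,R,t=cal(n); p=K@(R@np.asarray(X,float)+t); return p[:2]/p[2]
def z4(u,v,s=4,ox=145,oy=170): return (u+.5)/s-.5+ox,(v+.5)/s-.5+oy
def tri(uv1,uv2):
    o1,d1=ray("top",*uv1);o2,d2=ray("side",*uv2)
    A=np.stack([d1,-d2],1);s=np.linalg.lstsq(A,o2-o1,rcond=None)[0]
    a=o1+d1*s[0];b=o2+d2*s[1];return (a+b)/2,np.linalg.norm(a-b)
E
python3 - <<'E'
from h import *
np.set_printoptions(precision=1,suppress=True)
im=cv2.imread("pics/top0.png")
hsv=cv2.cvtColor(im,cv2.COLOR_BGR2HSV)
m=((hsv[...,0]<8)|(hsv[...,0]>172))&(hsv[...,1]>170)&(hsv[...,2]>150)
n,l,s,c=cv2.connectedComponentsWithStats(m.astype(np.uint8))
for i in range(1,n):
    if s[i,4]>60:
        pts=np.argwhere(l==i)[:,::-1].astype(np.float32); r=cv2.minAreaRect(pts)
        print(s[i],c[i],r, onz("top",*r[0],140),onz("top",*c[i],140))
P=lambda u,v,z:print((u,v,z),onz("top",*z4(u,v),z))
print("plate LL,LR,UR z12");P(110,403,12);P(710,183,12);P(662,58,12)
print("grip top");P(651,84,174)
print("bar eye corners z138: ");P(107,268,138);P(115,303,138)
print("bracket z124");P(43,291,124);P(65,348,124)
print("carrier rim corners z45")
for u,v in [(230,93),(362,95),(340,527),(207,518)]: print(onz("top",*z4(u,v,5,330,170),45))
E
```

```text
[286 206  18  14 155] [294.2 212.5] ((294.2000427246094, 212.60003662109375), (9.486830711364746, 16.4438419342041), 71.56504821777344) [578.1  10.8 140. ] [578.3  10.9 140. ]
[256 217  18  14 157] [264.3 223.5] ((264.1849365234375, 223.49314880371094), (9.48033332824707, 16.385761260986328), 69.44395446777344) [548.4  89.8 140. ] [548.5  89.6 140. ]
[196 239  18  14 157] [204.1 245.6] ((203.8561553955078, 245.616455078125), (9.48033332824707, 16.619842529296875), 69.44395446777344) [488.2 248.5 140. ] [488.1 247.9 140. ]
[271 272  29  26 218] [285.1 284.2] ((284.917236328125, 284.4068908691406), (6.809730052947998, 33.550376892089844), 48.366458892822266) [389.   33.3 140. ] [389.5  32.9 140. ]
plate LL,LR,UR z12
(110, 403, 12) [413.1 360.6  12. ]
(710, 183, 12) [578.2 -74.4  12. ]
(662, 58, 12) [669.3 -38.7  12. ]
grip top
(651, 84, 174) [633.2 -21.6 174. ]
bar eye corners z138: 
(107, 268, 138) [510.9 335.4 138. ]
(115, 303, 138) [487.9 329.6 138. ]
bracket z124
(43, 291, 124) [495.1 381.3 124. ]
(65, 348, 124) [457.2 365.7 124. ]
carrier rim corners z45
[ 655.7 -223.1   45. ]
[ 655.3 -298.1   45. ]
[ 410.2 -285.6   45. ]
[ 414.4 -210.7   45. ]
```

```bash
python3 - <<'E'
import cv2,numpy as np
im=cv2.imread("pics/top0.png"); a=cv2.resize(im[220:270,145:215],None,fx=8,fy=8,interpolation=cv2.INTER_CUBIC)
im=cv2.imread("pics/side0.png"); b=cv2.resize(im[270:370,255:325],None,fx=5.5,fy=5.5,interpolation=cv2.INTER_CUBIC)
cv2.imwrite("pics/pa.png",a);cv2.imwrite("pics/pb.png",b)
from h import *
ex=np.array([.935,.3545,0]);ey=np.array([-.3545,.935,0]);O=np.array([538.6,166.3,0])
rk=lambda x,y,z:O+x*ex+y*ey+[0,0,z]
for nm,p in dict(pintop=(22,152,177),collar=(22,152,143),notch=(22,200,124),mouth=(-3,200,124),closed=(29,200,124),grip=(22,-209,174)).items():
    X=rk(*p);t=proj("top",X);s=proj("side",X)
    print(nm,X.round(1),t.round(1),((t-[145,220]+.5)*8-.5).round(),s.round(1),((s-[255,270]+.5)*5.5-.5).round())
E
```

```text
pintop [505.3 316.2 177. ] [175.3 238.8] [246. 154.] [282.8 290.1] [155. 113.]
collar [505.3 316.2 143. ] [178.1 238.8] [269. 154.] [283.1 306.3] [157. 202.]
notch [488.3 361.1 124. ] [162.9 245. ] [146. 204.] [288.8 341.5] [188. 396.]
mouth [464.9 352.2 124. ] [166.  253.8] [171. 274.] [306.2 339.1] [284. 382.]
closed [494.8 363.6 124. ] [162.  242.6] [139. 184.] [283.8 342.2] [161. 399.]
grip [633.3 -21.3 174. ] [307.3 190.6] [1302. -232.] [256.2 169.8] [   9. -549.]
```

View pics/pa.png

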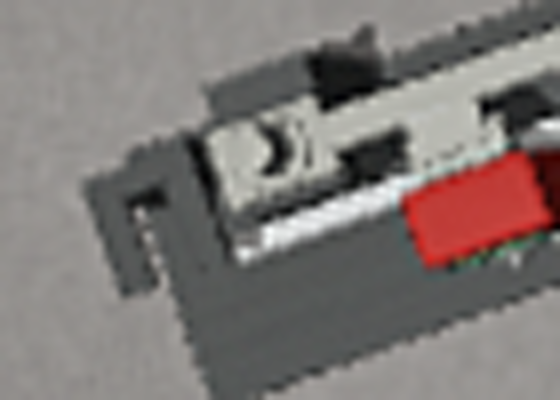

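View pics/pb.png

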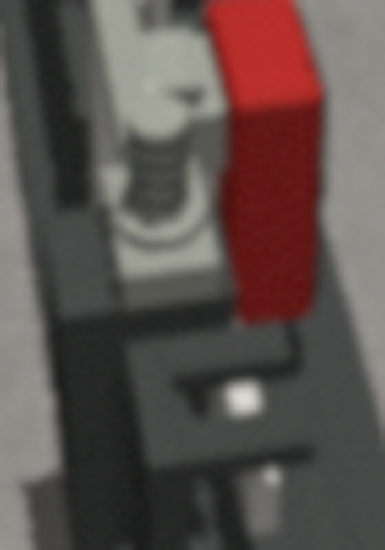

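The pin shows in the top zoom at about (248,150), and in the side zoom its collar is at about (163,205), within about 1 px of my prediction. The notch end looks a few mm off, so I'll enhance the contrast there.

```bash
python3 - <<'E'
from h import *
ex=np.array([.935,.3545,0]);ey=np.array([-.3545,.935,0]);O=np.array([538.6,166.3,0])
rk=lambda x,y,z:O+x*ex+y*ey+[0,0,z]
for n,(x0,x1,y0,y1) in dict(top=(150,190,225,265),side=(262,322,318,368)).items():
    im=cv2.imread(f"pics/{n}0.png")[y0:y1,x0:x1].astype(float); s=13 if n=="top" else 12
    im=np.clip((im/170)**.5*255,0,255).astype(np.uint8)
    im=cv2.resize(im,None,fx=s,fy=s,interpolation=cv2.INTER_CUBIC)
    T=lambda p:tuple(((proj(n,rk(*p))-[x0,y0]+.5)*s-.5).astype(int))
    for p in [(-3,181,124),(-3,219,124),(-3,193,124),(-3,207,124),(29,193,124),(29,207,124),(22,200,124),(4,170,124),(40,170,124)]: cv2.circle(im,T(p),3,(0,255,255),1)
    cv2.imwrite(f"pics/n_{n}.png",im)
E
```

```text
(no output)
```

View pics/n_top.png

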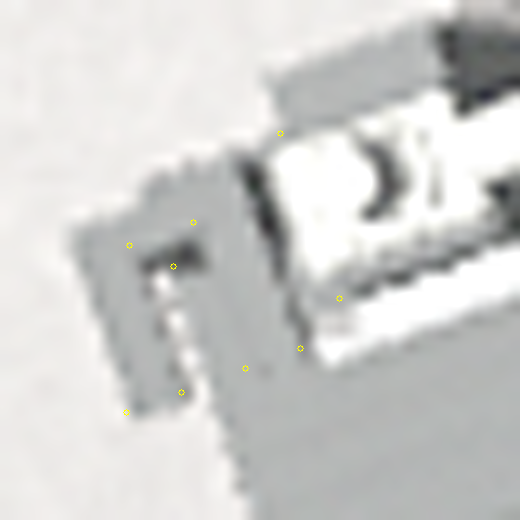

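View pics/n_side.png

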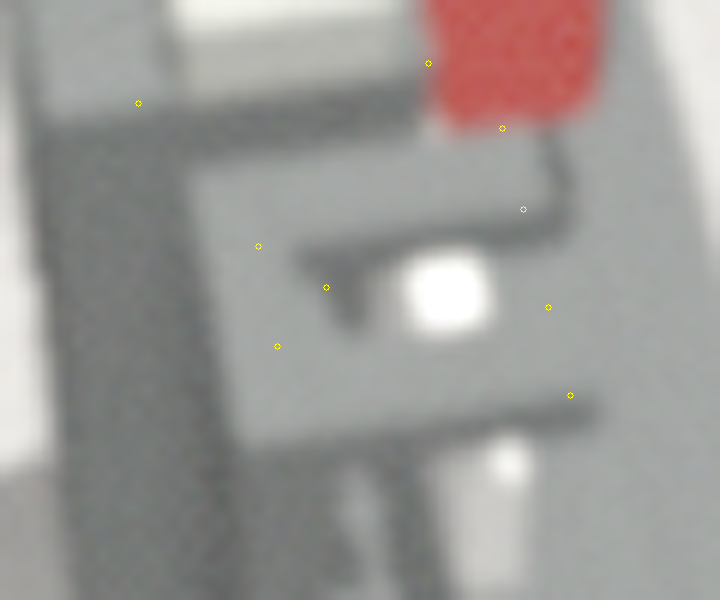

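```bash
cat >> h.py <<'E'
from scipy.spatial.transform import Rotation as Ro
import math
ex=np.array([.935,.3545,0]);ey=np.array([-.3545,.935,0]);O=np.array([538.6,166.3,0])
rk=lambda x,y,z:O+x*ex+y*ey+np.array([0,0,z])
def plan(xyz,yaw,n,start=None):
    s=monitor.sense()
    p=np.array(s["tool_pos"]);R=Ro.from_euler("xyz",s["orientation"],degrees=True)
    if start is not None: p,R=np.array(start[0],float),Ro.from_euler("xyz",[180,0,start[1]],degrees=True)
    Rt=Ro.from_euler("xyz",[180,0,yaw],degrees=True)
    w=(R.inv()*Rt).as_rotvec()/n; d=(np.array(xyz)-p)/n
    rows=[]
    for i in range(n):
        rows.append([(R.inv().apply(d)/1000).round(4).tolist(),w.round(4).tolist()]); R=R*Ro.from_rotvec(w)
    print("step mm",np.linalg.norm(d).round(1),"deg",np.degrees(np.linalg.norm(w)).round(2))
    print(str(rows).replace(" ",""))
def st():
    s=monitor.sense(); np.set_printoptions(precision=2,suppress=True)
    print(s["time_s"],s["tool_pos"],s["orientation"],"F",s["contact_force"],"T",s["torque"],"w",round(s["gripper_width"],1),"q",s["joints"])
E
python3 -c "
from h import *
plan([504.5,315.5,230],20.8,12)"
```

```text
step mm 35.3 deg 4.32
[[[-0.0144,0.0322,0.0001],[0.0001,0.0001,0.0753]],[[-0.0119,0.0332,0.0001],[0.0001,0.0001,0.0753]],[[-0.0094,0.034,0.0001],[0.0001,0.0001,0.0753]],[[-0.0068,0.0346,0.0001],[0.0001,0.0001,0.0753]],[[-0.0042,0.0351,0.0001],[0.0001,0.0001,0.0753]],[[-0.0015,0.0353,0.0001],[0.0001,0.0001,0.0753]],[[0.0011,0.0353,0.0001],[0.0001,0.0001,0.0753]],[[0.0038,0.0351,0.0001],[0.0001,0.0001,0.0753]],[[0.0064,0.0347,0.0001],[0.0001,0.0001,0.0753]],[[0.009,0.0341,0.0001],[0.0001,0.0001,0.0753]],[[0.0116,0.0334,0.0001],[0.0001,0.0001,0.0753]],[[0.014,0.0324,0.0],[0.0001,0.0001,0.0753]]]
```

>>> move_arm([
  [[-0.014,0.032,0],[0,0,0.075]],
  [[-0.012,0.033,0],[0,0,0.075]],
  [[-0.009,0.034,0],[0,0,0.075]],
  [[-0.007,0.035,0],[0,0,0.075]],
  [[-0.004,0.035,0],[0,0,0.075]],
  [[-0.002,0.035,0],[0,0,0.075]],
  [[0.001,0.035,0],[0,0,0.075]],
  [[0.004,0.035,0],[0,0,0.075]],
], jaw=0.6, force=40)

```text
time_s: 0.9
tool_pos: [398.9, 409.1, 231.1]
orientation: [180.0, 0.0, 38.0]
contact_force: [-0.6, 1.3, 0.5]
gripper_width: 51.1
```

```bash
python3 -c "
from h import *
st();plan([504.5,315.5,200],20.8,7)"
```

```text
0.9 [398.87 409.09 231.06] [180.     0.04  38.04] F [-0.64  1.25  0.46] T [ 0.   -0.02  0.02] w 51.1 q [-60.87  19.95  13.18  98.61  -5.05  62.05  -8.04]
step mm 20.6 deg 2.46
[[[0.0036,0.0198,0.0044],[0.0,0.0001,0.043]],[[0.0045,0.0197,0.0044],[0.0,0.0001,0.043]],[[0.0053,0.0194,0.0044],[0.0,0.0001,0.043]],[[0.0062,0.0192,0.0044],[0.0,0.0001,0.043]],[[0.007,0.0189,0.0044],[0.0,0.0001,0.043]],[[0.0078,0.0186,0.0044],[0.0,0.0001,0.043]],[[0.0086,0.0182,0.0044],[0.0,0.0001,0.043]]]
```

>>> move_arm([
  [[0.004,0.02,0.004],[0,0,0.043]],
  [[0.004,0.02,0.004],[0,0,0.043]],
  [[0.005,0.019,0.004],[0,0,0.043]],
  [[0.006,0.019,0.004],[0,0,0.043]],
  [[0.007,0.019,0.004],[0,0,0.043]],
  [[0.008,0.019,0.004],[0,0,0.043]],
  [[0.009,0.018,0.004],[0,0,0.043]],
  [[0,0,0],[0,0,0]],
])

```text
time_s: 1.7
tool_pos: [507.0, 313.4, 202.7]
orientation: [179.9, -0.0, 20.6]
contact_force: [0.3, -0.0, -0.3]
gripper_width: 51.3
```

```bash
python3 - <<'E'
from h import *
st()
for n,(x0,x1,y0,y1) in dict(top=(145,245,190,270),side=(235,335,245,355)).items():
    im=eyes.get_image(n); cv2.imwrite(f"pics/{n}1.png",im)
    cv2.imwrite(f"pics/{n}1z.png",cv2.resize(im[y0:y1,x0:x1],None,fx=5,fy=5,interpolation=cv2.INTER_CUBIC))
E
```

```text
1.7 [506.96 313.41 202.66] [179.88  -0.    20.55] F [ 0.26 -0.   -0.28] T [-0.07 -0.03  0.06] w 51.3 q [-50.48  24.04  19.07  97.63  -8.72  59.83  -7.99]
```

View pics/side1z.png

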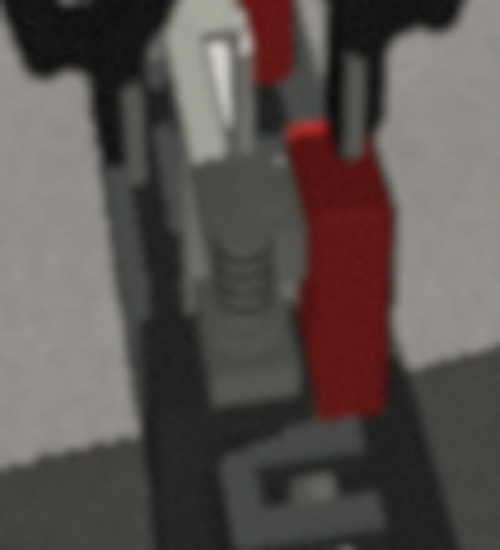

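View pics/top1.png

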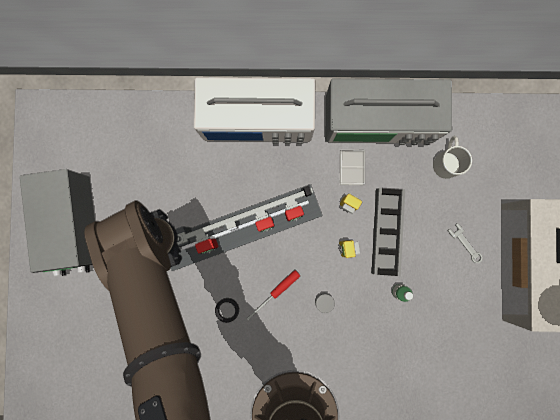

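Both fingers show in the side zoom (pads at u≈134 and 355), with the pin midway at u≈245. Lowering now.

>>> move_arm([
  [[-0.002,-0.003,0.01],[0,0,-0.004]],
  [[0,0,0.015],[0,0,0]],
  [[0,0,0.015],[0,0,0]],
  [[0,0,0.01],[0,0,0]],
  [[0,0,0.005],[0,0,0]],
  [[0,0,0],[0,0,0]],
])

```text
time_s: 2.4
tool_pos: [500.6, 319.2, 147.6]
orientation: [180.0, 0.1, 21.2]
contact_force: [0.1, 0.2, 0.5]
gripper_width: 50.8
```

```bash
python3 -c "
from h import *
st()"
```

```text
2.4 [500.65 319.19 147.62] [179.99   0.07  21.24] F [0.05 0.17 0.45] T [ 0.03 -0.02  0.02] w 50.8 q [-50.19  27.1   17.76 101.43 -10.02  53.08  -6.97]
```

>>> move_arm([
  [[0.002,0.0045,0],[0,0,0.006]],
  [[0,0,0],[0,0,0]],
  [[0,0,0],[0,0,0]],
])

```text
time_s: 2.7
tool_pos: [505.3, 315.4, 148.9]
orientation: [-180.0, -0.1, 20.8]
contact_force: [0.6, -0.1, -0.2]
gripper_width: 51.4
```

>>> move_arm([
  [[0,0,0],[0,0,0]],
  [[0,0,0],[0,0,0]],
  [[0,0,0],[0,0,0]],
  [[0,0,0],[0,0,0]],
  [[0,0,0],[0,0,0]],
  [[0,0,0],[0,0,0]],
], jaw=0, force=40)

```text
time_s: 3.3
tool_pos: [504.8, 315.7, 148.5]
orientation: [-180.0, -0.0, 20.9]
contact_force: [-1.0, -1.1, 4.3]
gripper_width: 14.8
```

```bash
python3 - <<'E'
from h import *
st()
for n,(x0,x1,y0,y1) in dict(side=(235,335,245,355)).items():
    im=eyes.get_image(n); cv2.imwrite(f"pics/{n}2.png",im)
    cv2.imwrite(f"pics/{n}2z.png",cv2.resize(im[y0:y1,x0:x1],None,fx=5,fy=5,interpolation=cv2.INTER_CUBIC))
E
```

```text
3.3 [504.79 315.66 148.53] [-179.99   -0.01   20.86] F [-1.02 -1.1   4.3 ] T [-0.06  0.28 -0.05] w 14.8 q [-49.77  27.15  17.91 101.23 -10.11  53.18  -6.77]
```

View pics/side2z.png

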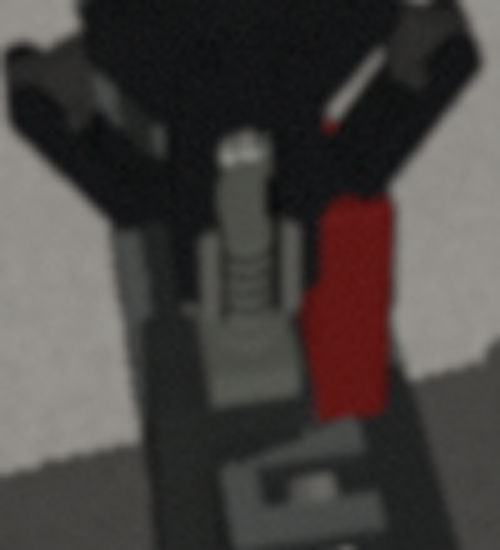

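The pin is gripped at 14.8 mm opening, with the fingers on both sides. Lifting straight up.

>>> move_arm([
  [[0,0,-0.004],[0,0,0]],
  [[0,0,-0.007],[0,0,0]],
  [[0,0,-0.01],[0,0,0]],
  [[0,0,-0.01],[0,0,0]],
  [[0,0,-0.01],[0,0,0]],
  [[0,0,-0.01],[0,0,0]],
  [[0,0,-0.005],[0,0,0]],
  [[0,0,0],[0,0,0]],
])

```text
time_s: 4.15
tool_pos: [505.2, 315.8, 205.3]
orientation: [-180.0, -0.1, 20.9]
contact_force: [0.2, -0.0, -0.8]
gripper_width: 14.4
```

```bash
python3 - <<'E'
from h import *
st()
for n,(x0,x1,y0,y1) in dict(side=(225,335,225,345)).items():
    im=eyes.get_image(n); cv2.imwrite(f"pics/{n}3.png",im)
    cv2.imwrite(f"pics/{n}3z.png",cv2.resize(im[y0:y1,x0:x1],None,fx=5,fy=5,interpolation=cv2.INTER_CUBIC))
# plan: base = pin-in-bore TCP
B=np.array([504.8,315.7,0]); 
T=B+48*ey-40*ex+[0,0,200.]
print(T); plan(T,20.8,6)
E
```

```text
4.15 [505.18 315.8  205.34] [-179.97   -0.09   20.85] F [ 0.17 -0.04 -0.78] T [ 0.01 -0.06 -0.06] w 14.4 q [-50.62  23.79  18.93  97.58  -8.71  59.98  -7.97]
[450.38 346.4  200.  ]
step mm 10.5 deg 0.01
[[[-0.0067,-0.008,0.0008],[-0.0,-0.0001,0.0002]],[[-0.0067,-0.008,0.0008],[-0.0,-0.0001,0.0002]],[[-0.0067,-0.008,0.0008],[-0.0,-0.0001,0.0002]],[[-0.0067,-0.008,0.0008],[-0.0,-0.0001,0.0002]],[[-0.0067,-0.008,0.0008],[-0.0,-0.0001,0.0002]],[[-0.0067,-0.008,0.0008],[-0.0,-0.0001,0.0002]]]
```

View pics/side3z.png

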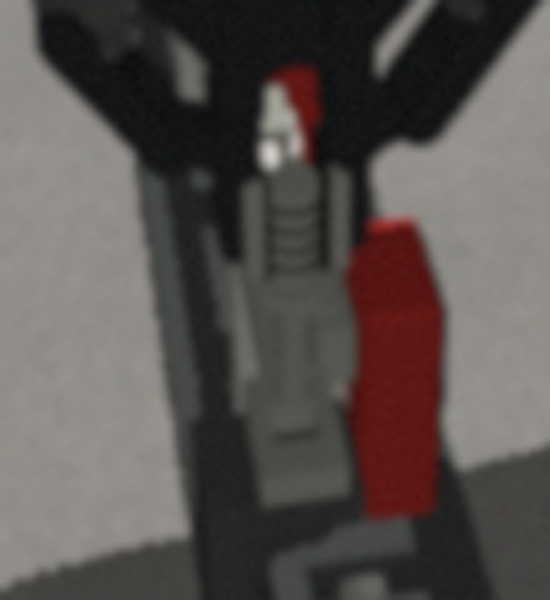

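>>> move_arm([
  [[-0.0065,-0.008,0],[0,0,0]],
  [[-0.0065,-0.008,0],[0,0,0]],
  [[-0.0065,-0.008,0],[0,0,0]],
  [[-0.0065,-0.008,0],[0,0,0]],
  [[-0.007,-0.008,0],[0,0,0]],
  [[-0.007,-0.008,0],[0,0,0]],
  [[0,0,0],[0,0,0]],
  [[0,0,0],[0,0,0]],
])

```text
time_s: 5.0
tool_pos: [450.2, 346.3, 204.4]
orientation: [180.0, -0.0, 20.9]
contact_force: [-0.3, 0.1, -1.0]
gripper_width: 14.7
```

```bash
python3 - <<'E'
from h import *
st()
B=np.array([504.8,315.7,0]); 
T=B+48*ey-40*ex+np.array([0,0,139.])
print(T); plan(T,20.8,7)
for n in ("side","top"):
    im=eyes.get_image(n); cv2.imwrite(f"pics/{n}4.png",im)
im=cv2.imread("pics/side4.png")
cv2.imwrite(f"pics/side4z.png",cv2.resize(im[265:385,235:355],None,fx=5,fy=5,interpolation=cv2.INTER_CUBIC))
E
```

```text
5.0 [450.23 346.26 204.44] [180.    -0.02  20.89] F [-0.28  0.1  -0.97] T [ 0.   -0.04  0.03] w 14.7 q [-56.42  21.24  18.21 101.45  -7.62  58.49 -14.49]
[450.38 346.4  139.  ]
step mm 9.3 deg 0.01
[[[0.0,-0.0,0.0093],[0.0,-0.0,0.0002]],[[0.0,-0.0,0.0093],[0.0,-0.0,0.0002]],[[0.0,-0.0,0.0093],[0.0,-0.0,0.0002]],[[0.0,-0.0,0.0093],[0.0,-0.0,0.0002]],[[0.0,-0.0,0.0093],[0.0,-0.0,0.0002]],[[0.0,-0.0,0.0093],[0.0,-0.0,0.0002]],[[0.0,-0.0,0.0093],[0.0,-0.0,0.0002]]]
```

View pics/side4z.png

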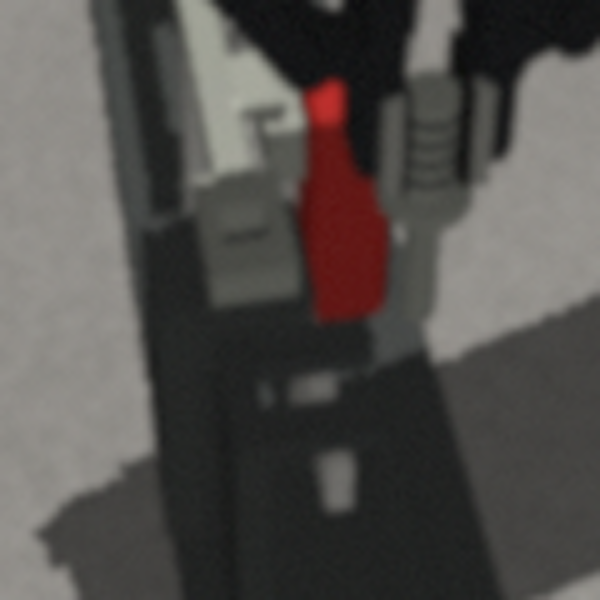

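The pin hangs upright in the gripper in front of the notch mouth. Lowering it beside the bracket.

>>> move_arm([
  [[0,0,0.01],[0,0,0]],
  [[0,0,0.01],[0,0,0]],
  [[0,0,0.01],[0,0,0]],
  [[0,0,0.01],[0,0,0]],
  [[0,0,0.01],[0,0,0]],
  [[0,0,0.01],[0,0,0]],
  [[0,0,0.005],[0,0,0]],
  [[0,0,0],[0,0,0]],
])

```text
time_s: 5.9
tool_pos: [449.9, 345.8, 138.4]
orientation: [180.0, 0.1, 20.9]
contact_force: [-1.5, 0.3, 0.3]
gripper_width: 14.4
```

```bash
python3 - <<'E'
from h import *
st()
B=np.array([504.8,315.7,0]); 
T=B+48*ey-5*ex+np.array([0,0,139.])
print(T); plan(T,20.8,7)
for n in ("side","top"):
    im=eyes.get_image(n); cv2.imwrite(f"pics/{n}5.png",im)
im=cv2.imread("pics/side5.png")
cv2.imwrite(f"pics/side5z.png",cv2.resize(np.clip(im[265:385,235:355]*1.6,0,255).astype(np.uint8),None,fx=5,fy=5,interpolation=cv2.INTER_CUBIC))
E
```

```text
5.9 [449.93 345.84 138.41] [179.97   0.07  20.85] F [-1.45  0.28  0.26] T [-0.05  0.03  0.05] w 14.4 q [-55.31  25.44  17.03 105.67  -9.4   50.33 -12.96]
[483.11 358.81 139.  ]
step mm 5.1 deg 0.01
[[[0.0051,-0.0,-0.0001],[0.0001,0.0002,0.0001]],[[0.0051,-0.0,-0.0001],[0.0001,0.0002,0.0001]],[[0.0051,-0.0,-0.0001],[0.0001,0.0002,0.0001]],[[0.0051,-0.0,-0.0001],[0.0001,0.0002,0.0001]],[[0.0051,-0.0,-0.0001],[0.0001,0.0002,0.0001]],[[0.0051,-0.0,-0.0001],[0.0001,0.0002,0.0001]],[[0.0051,-0.0,-0.0001],[0.0001,0.0002,0.0001]]]
```

View pics/side5z.png

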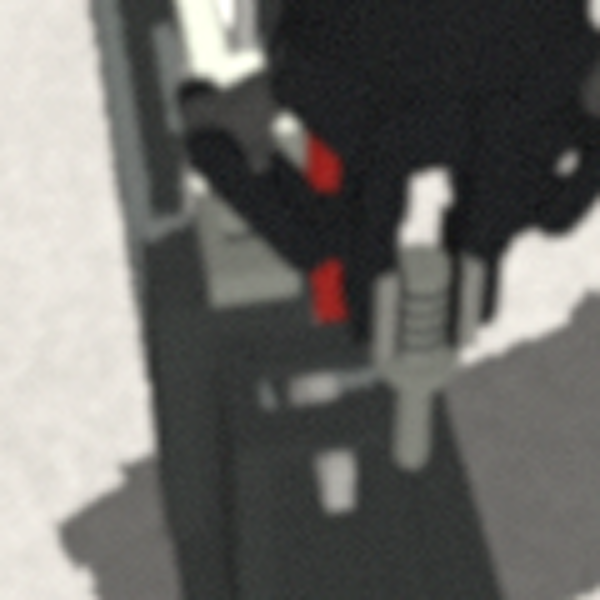

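The pin sits level with the notch mouth, with its collar just above plate height at about (420,370). Sliding it in.

>>> move_arm([
  [[0.005,0,0],[0,0,0]],
  [[0.005,0,0],[0,0,0]],
  [[0.005,0,0],[0,0,0]],
  [[0.005,0,0],[0,0,0]],
  [[0,0,0],[0,0,0]],
])

```text
time_s: 6.5
tool_pos: [469.9, 353.5, 139.4]
orientation: [180.0, -0.0, 20.8]
contact_force: [0.6, -0.5, 0.0]
gripper_width: 14.9
```

>>> move_arm([
  [[0.005,0,0],[0,0,0]],
  [[0.005,0,0],[0,0,0]],
  [[0.005,0,0],[0,0,0]],
  [[0,0,0],[0,0,0]],
  [[0,0,0],[0,0,0]],
])

```text
time_s: 7.0
tool_pos: [483.1, 358.6, 139.2]
orientation: [180.0, 0.0, 20.8]
contact_force: [-0.2, 0.7, -1.6]
gripper_width: 14.5
```

```bash
python3 - <<'E'
from h import *
st()
p=monitor.sense()["tool_pos"]-np.array([504.8,315.7,0]); print("rack rel",p@ex,p@ey)
im=eyes.get_image("side"); cv2.imwrite(f"pics/side6.png",im)
cv2.imwrite(f"pics/side6z.png",cv2.resize(np.clip(im[265:385,235:355]*1.6,0,255).astype(np.uint8),None,fx=5,fy=5,interpolation=cv2.INTER_CUBIC))
E
```

```text
7.0 [483.06 358.56 139.21] [180.     0.01  20.84] F [-0.18  0.67 -1.59] T [-0.03  0.01 -0.  ] w 14.5 q [-53.56  28.24  17.04 100.79 -10.06  52.47 -11.44]
rack rel -5.136407910956873 47.78438191572086
```

View pics/side6z.png

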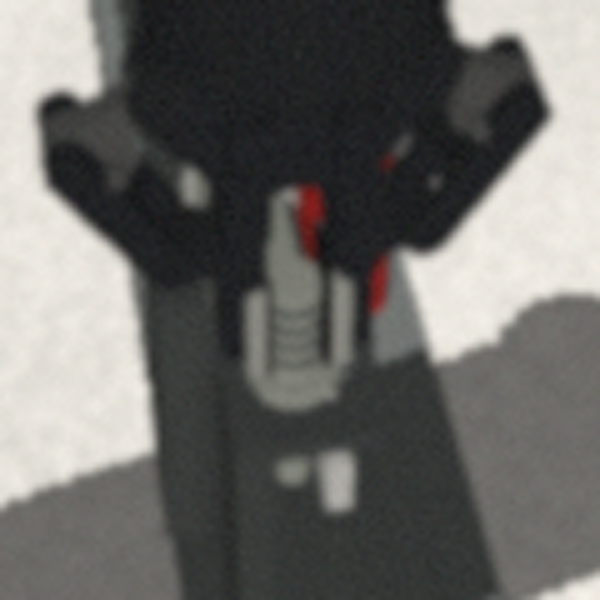

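>>> move_arm([
  [[0.003,0,0.001],[0,0,0]],
  [[0.002,0,0.001],[0,0,0]],
  [[0.001,0,0],[0,0,0]],
  [[0,0,0],[0,0,0]],
])

```text
time_s: 7.45
tool_pos: [487.6, 360.4, 136.9]
orientation: [180.0, 0.1, 20.9]
contact_force: [-4.8, -2.3, 1.3]
gripper_width: 15.0
```

>>> move_arm([
  [[0.001,0,0],[0,0,0]],
  [[0.001,0,0],[0,0,0]],
  [[0,0,0],[0,0,0]],
])

```text
time_s: 7.75
tool_pos: [487.9, 360.6, 136.7]
orientation: [180.0, 0.3, 20.9]
contact_force: [-10.6, -3.2, 4.2]
gripper_width: 14.5
```

```bash
python3 - <<'E'
from h import *
for i in range(3):
    st(); p=monitor.sense()["tool_pos"]-np.array([504.8,315.7,0]); print("rack rel",p@ex,p@ey)
E
```

```text
7.75 [487.91 360.56 136.71] [179.98   0.31  20.88] F [-10.64  -3.19   4.17] T [-0.93  2.37 -0.03] w 14.5 q [-53.17  28.99  16.94  99.89 -10.29  52.93 -11.09]
rack rel 0.10841801606242993 47.92838087754387
7.75 [487.91 360.56 136.71] [179.98   0.31  20.88] F [-10.64  -3.19   4.17] T [-0.93  2.37 -0.03] w 14.5 q [-53.17  28.99  16.94  99.89 -10.29  52.93 -11.09]
rack rel 0.10841801606242993 47.92838087754387
7.75 [487.91 360.56 136.71] [179.98   0.31  20.88] F [-10.64  -3.19   4.17] T [-0.93  2.37 -0.03] w 14.5 q [-53.17  28.99  16.94  99.89 -10.29  52.93 -11.09]
rack rel 0.10841801606242993 47.92838087754387
```

The pin is against the closed end, with an 11 N reaction. I'll ease off and lower until the collar rests.

>>> move_arm([
  [[-0.0015,0,0],[0,0,0]],
  [[0,0,0.001],[0,0,0]],
  [[0,0,0.001],[0,0,0]],
  [[0,0,0],[0,0,0]],
])

```text
time_s: 8.15
tool_pos: [487.6, 360.4, 134.9]
orientation: [180.0, 0.2, 20.9]
contact_force: [-6.2, -2.2, 1.2]
gripper_width: 14.7
```

```bash
python3 - <<'E'
from h import *
st(); p=monitor.sense()["tool_pos"]-np.array([504.8,315.7,0]); print("rack rel",p@ex,p@ey)
im=eyes.get_image("side"); cv2.imwrite(f"pics/side7.png",im)
cv2.imwrite(f"pics/side7z.png",cv2.resize(np.clip(im[285:385,240:340]*1.6,0,255).astype(np.uint8),None,fx=6,fy=6,interpolation=cv2.INTER_CUBIC))
E
```

```text
8.15 [487.62 360.43 134.85] [179.99   0.17  20.87] F [-6.17 -2.19  1.23] T [-0.56  1.45 -0.  ] w 14.7 q [-53.2   29.01  16.92 100.17 -10.3   52.49 -11.1 ]
rack rel -0.20222241130641286 47.91141212569285
```

View pics/side7z.png

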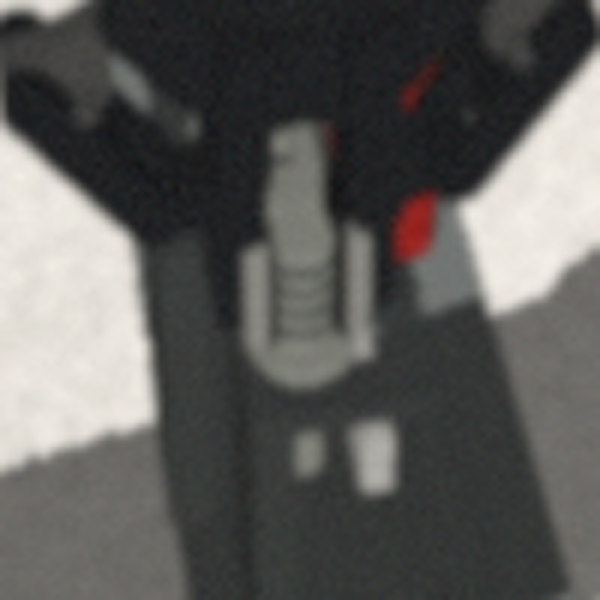

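The collar is close to the plate at (305,365), and the shank tip shows below it. Continuing down in small steps.

>>> move_arm([
  [[0,0,0.001],[0,0,0]],
  [[0,0,0.001],[0,0,0]],
  [[0,0,0],[0,0,0]],
])

```text
time_s: 8.5
tool_pos: [487.7, 360.5, 134.5]
orientation: [-180.0, 0.1, 20.9]
contact_force: [-11.7, -5.5, 16.9]
gripper_width: 15.0
```

>>> move_arm([
  [[0,0,0.001],[0,0,0]],
  [[0,0,0.0005],[0,0,0]],
  [[0,0,0],[0,0,0]],
])

```text
time_s: 8.8
tool_pos: [487.7, 360.6, 134.3]
orientation: [-179.9, 0.1, 20.9]
contact_force: [-15.1, -9.2, 30.1]
gripper_width: 14.7
```

>>> move_arm([
  [[0,0,-0.0015],[0,0,0]],
  [[0,0,-0.0005],[0,0,0]],
  [[0,0,0],[0,0,0]],
])

```text
time_s: 9.1
tool_pos: [487.7, 360.5, 134.5]
orientation: [-180.0, 0.1, 20.9]
contact_force: [-9.6, -4.6, 12.6]
gripper_width: 14.7
```

>>> move_arm([
  [[0,0,0],[0,0,0]],
  [[0,0,0],[0,0,0]],
  [[0,0,0],[0,0,0]],
  [[0,0,0],[0,0,0]],
], jaw=0.5)

```text
time_s: 9.5
tool_pos: [489.5, 361.0, 133.8]
orientation: [180.0, -0.0, 20.8]
contact_force: [0.3, 0.5, -0.4]
gripper_width: 42.2
```

```bash
python3 - <<'E'
from h import *
st(); p=monitor.sense()["tool_pos"]-np.array([504.8,315.7,0]); print("rack rel",p@ex,p@ey)
im=eyes.get_image("side"); cv2.imwrite(f"pics/side8.png",im)
cv2.imwrite(f"pics/side8z.png",cv2.resize(np.clip(im[285:385,240:340]*1.6,0,255).astype(np.uint8),None,fx=6,fy=6,interpolation=cv2.INTER_CUBIC))
E
```

```text
9.5 [489.46 361.02 133.79] [180.    -0.04  20.84] F [ 0.29  0.54 -0.41] T [-0.    0.07 -0.01] w 42.2 q [-53.17  29.13  16.93 100.15 -10.32  52.21 -11.07]
rack rel 1.7202847572448006 47.81059832180753
```

View pics/side8z.png

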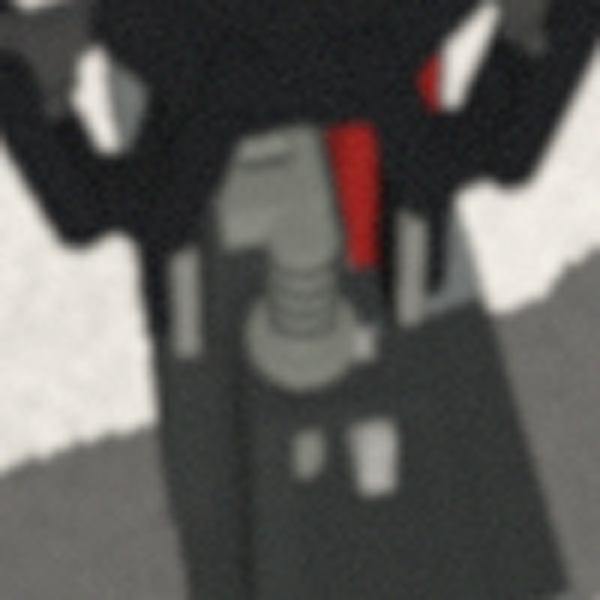

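The pin stands upright on its own at about (303,320), with its collar on the bracket. Retreating upward, then on to the bar grip.

>>> move_arm([
  [[0,0,-0.015],[0,0,0]],
  [[0,0,-0.025],[0,0,0]],
  [[0,0,-0.035],[0,0,0]],
  [[0,0,-0.035],[0,0,0]],
  [[0,0,0],[0,0,0]],
])

```text
time_s: 10.05
tool_pos: [491.5, 362.3, 248.9]
orientation: [-179.8, -0.5, 20.8]
contact_force: [0.5, 0.2, -0.6]
gripper_width: 42.8
```

```bash
python3 - <<'E'
from h import *
st()
im=eyes.get_image("side"); cv2.imwrite(f"pics/side9.png",im)
cv2.imwrite(f"pics/side9z.png",cv2.resize(np.clip(im[285:385,240:340]*1.6,0,255).astype(np.uint8),None,fx=6,fy=6,interpolation=cv2.INTER_CUBIC))
plan([632.8,-21.8,225],-69.2,14)
E
```

```text
10.05 [491.51 362.27 248.86] [-179.84   -0.45   20.83] F [ 0.54  0.24 -0.55] T [ 0.02 -0.02  0.02] w 42.8 q [-54.64  22.82  18.84  92.42  -7.94  65.59 -13.11]
step mm 29.3 deg 6.43
[[[-0.0003,0.0292,0.0015],[-0.0004,-0.0002,0.1123]],[[0.003,0.0291,0.0015],[-0.0004,-0.0002,0.1123]],[[0.0063,0.0285,0.0015],[-0.0004,-0.0002,0.1123]],[[0.0094,0.0277,0.0015],[-0.0004,-0.0002,0.1123]],[[0.0125,0.0264,0.0015],[-0.0004,-0.0002,0.1123]],[[0.0153,0.0249,0.0015],[-0.0004,-0.0002,0.1123]],[[0.018,0.023,0.0015],[-0.0004,-0.0002,0.1123]],[[0.0205,0.0208,0.0015],[-0.0004,-0.0002,0.1123]],[[0.0227,0.0184,0.0015],[-0.0004,-0.0002,0.1123]],[[0.0246,0.0157,0.0015],[-0.0004,-0.0002,0.1123]],[[0.0262,0.0129,0.0015],[-0.0004,-0.0002,0.1123]],[[0.0275,0.0099,0.0015],[-0.0004,-0.0002,0.1123]],[[0.0284,0.0067,0.0015],[-0.0004,-0.0002,0.1123]],[[0.029,0.0035,0.0015],[-0.0004,-0.0002,0.1123]]]
```

View pics/side9z.png

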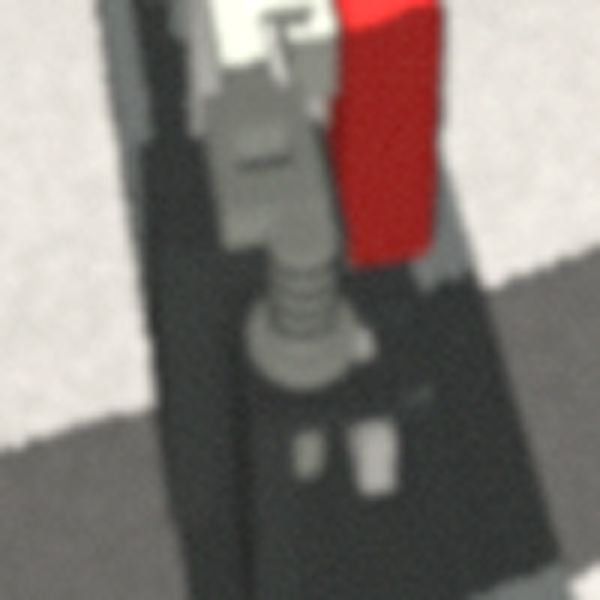

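The pin stayed upright, so it is parked.

>>> move_arm([
  [[0,0.029,0],[0,0,0.112]],
  [[0.003,0.029,0],[0,0,0.112]],
  [[0.006,0.028,0],[0,0,0.112]],
  [[0.009,0.028,0],[0,0,0.112]],
  [[0.0125,0.026,0],[0,0,0.112]],
  [[0.015,0.025,0],[0,0,0.112]],
  [[0.018,0.023,0],[0,0,0.112]],
  [[0.02,0.021,0],[0,0,0.112]],
])

```text
time_s: 10.9
tool_pos: [569.0, 141.5, 242.6]
orientation: [179.9, 0.0, -30.7]
contact_force: [-0.1, -0.1, -0.1]
gripper_width: 43.0
```

```bash
python3 - <<'E'
from h import *
st()
plan([632.8,-21.8,225],-69.2,7)
E
```

```text
10.9 [568.96 141.48 242.64] [179.93   0.04 -30.75] F [-0.14 -0.1  -0.08] T [0.04 0.   0.  ] w 43.0 q [-43.24  22.59  33.82  96.75 -13.63  64.9  -36.36]
step mm 25.2 deg 5.49
[[[0.0198,0.0154,0.0025],[0.0002,0.0,0.0959]],[[0.0211,0.0134,0.0025],[0.0002,0.0,0.0959]],[[0.0223,0.0113,0.0025],[0.0002,0.0,0.0959]],[[0.0233,0.0091,0.0025],[0.0002,0.0,0.0959]],[[0.0241,0.0069,0.0025],[0.0002,0.0,0.0959]],[[0.0246,0.0045,0.0025],[0.0002,0.0,0.0959]],[[0.025,0.0022,0.0025],[0.0002,0.0,0.0959]]]
```

>>> move_arm([
  [[0.02,0.015,0.002],[0,0,0.095]],
  [[0.021,0.013,0.002],[0,0,0.095]],
  [[0.022,0.011,0.002],[0,0,0.095]],
  [[0.023,0.009,0.002],[0,0,0.095]],
  [[0.024,0.007,0.002],[0,0,0.095]],
  [[0.02,0.004,0.002],[0,0,0.08]],
  [[0,0,0],[0,0,0.04]],
  [[0,0,0],[0,0,0]],
])

```text
time_s: 11.7
tool_pos: [622.6, 8.0, 230.5]
orientation: [179.9, 0.0, -64.7]
contact_force: [0.6, 0.8, -0.0]
gripper_width: 43.0
```

```bash
python3 - <<'E'
from h import *
st()
for n in ("side","top"):
    im=eyes.get_image(n); cv2.imwrite(f"pics/{n}10.png",im)
im=cv2.imread("pics/side10.png")
cv2.imwrite(f"pics/side10z.png",cv2.resize(im[110:260,200:350],None,fx=4,fy=4,interpolation=cv2.INTER_CUBIC))
im=cv2.imread("pics/top10.png")
cv2.imwrite(f"pics/top10z.png",cv2.resize(im[150:270,260:420],None,fx=4,fy=4,interpolation=cv2.INTER_CUBIC))
plan([632.8,-21.8,225],-69.2,3)
E
```

```text
11.7 [622.55   8.02 230.46] [179.88   0.   -64.7 ] F [ 0.55  0.79 -0.05] T [0.06 0.01 0.01] w 43.0 q [-33.56  28.76  42.52  92.84 -20.68  66.67 -50.92]
step mm 11.1 deg 1.58
[[[0.0108,0.0014,0.002],[0.0004,0.0002,0.0275]],[[0.0109,0.0011,0.002],[0.0004,0.0002,0.0275]],[[0.0109,0.0008,0.002],[0.0004,0.0002,0.0275]]]
```

View pics/side10z.png

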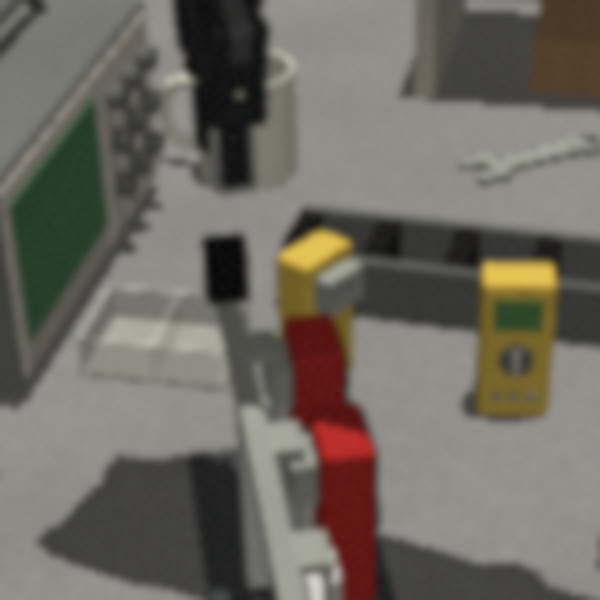

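View pics/top10z.png

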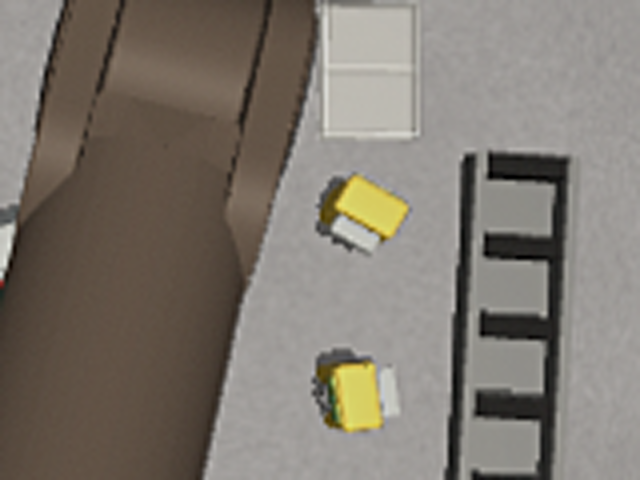

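The side zoom shows the gripper above and beyond the black bar grip at (225,265). Moving over it.

>>> move_arm([
  [[0.011,0.001,0.002],[0,0,0.027]],
  [[0.011,0.001,0.002],[0,0,0.027]],
  [[0.009,0.001,0.002],[0,0,0.024]],
  [[0,0,0],[0,0,0]],
  [[0,0,0],[0,0,0]],
])

```text
time_s: 12.3
tool_pos: [632.8, -21.2, 225.7]
orientation: [180.0, 0.0, -69.1]
contact_force: [-0.3, -0.4, -0.4]
gripper_width: 42.5
```

```bash
python3 - <<'E'
from h import *
st()
plan([632.8,-21.8,147],-69.2,6)
im=eyes.get_image("side")
cv2.imwrite(f"pics/side11z.png",cv2.resize(im[110:260,200:350],None,fx=4,fy=4,interpolation=cv2.INTER_CUBIC))
E
```

```text
12.3 [632.84 -21.22 225.71] [179.99   0.   -69.08] F [-0.34 -0.41 -0.38] T [ 0.01  0.02 -0.  ] w 42.5 q [-30.77  30.26  43.33  91.74 -22.08  66.89 -51.64]
step mm 13.1 deg 0.02
[[[0.0001,0.0,0.0131],[0.0,0.0,0.0003]],[[0.0001,0.0,0.0131],[0.0,0.0,0.0003]],[[0.0001,0.0,0.0131],[0.0,0.0,0.0003]],[[0.0001,0.0,0.0131],[0.0,0.0,0.0003]],[[0.0001,0.0,0.0131],[0.0,0.0,0.0003]],[[0.0001,0.0,0.0131],[0.0,0.0,0.0003]]]
```

View pics/side11z.png

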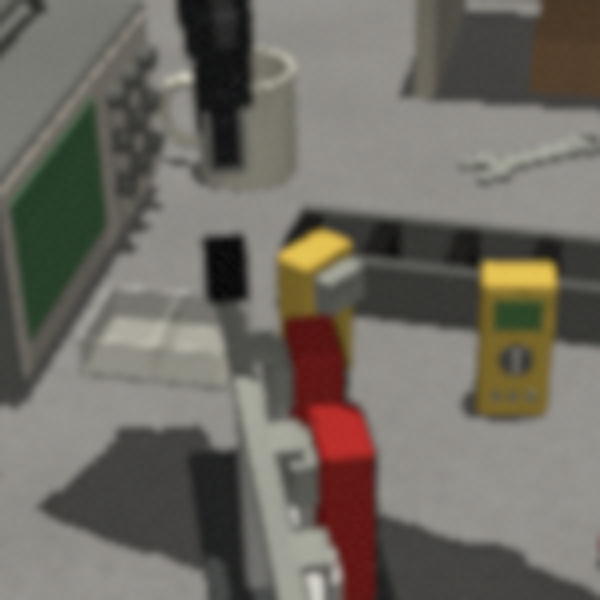

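>>> move_arm([
  [[0,0,0.015],[0,0,0]],
  [[0,0,0.015],[0,0,0]],
  [[0,0,0.015],[0,0,0]],
  [[0,0,0.015],[0,0,0]],
  [[0,0,0.01],[0,0,0]],
  [[0,0,0.006],[0,0,0]],
  [[0,0,0],[0,0,0]],
  [[0,0,0],[0,0,0]],
])

```text
time_s: 13.15
tool_pos: [633.2, -20.9, 150.1]
orientation: [-180.0, -0.0, -69.1]
contact_force: [-0.2, -0.5, 0.1]
gripper_width: 42.5
```

>>> move_arm([
  [[0,0,0],[0,0,0]],
  [[0,0,0],[0,0,0]],
  [[0,0,0],[0,0,0]],
  [[0,0,0],[0,0,0]],
  [[0,0,0],[0,0,0]],
], jaw=0, force=30)

```text
time_s: 13.65
tool_pos: [633.7, -21.9, 150.7]
orientation: [-179.9, -0.1, -69.1]
contact_force: [1.8, -4.9, 1.5]
gripper_width: 15.2
```

```bash
python3 - <<'E'
from h import *
st()
im=eyes.get_image("side")
cv2.imwrite(f"pics/side12z.png",cv2.resize(im[110:260,200:350],None,fx=4,fy=4,interpolation=cv2.INTER_CUBIC))
E
```

```text
13.65 [633.71 -21.94 150.67] [-179.91   -0.11  -69.1 ] F [ 1.81 -4.89  1.47] T [-0.74 -0.49  0.01] w 15.2 q [-29.09  34.28  40.76  96.7  -25.48  58.52 -48.81]
```

View pics/side12z.png

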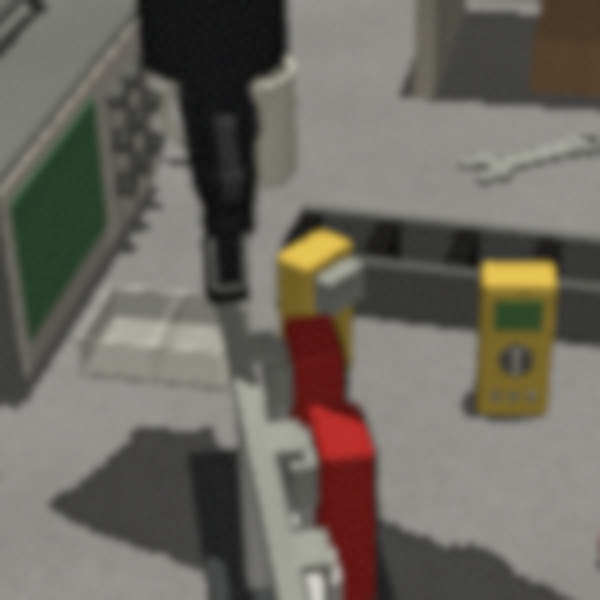

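The grip is held at 15.2 mm. Sliding the bar open now; tool +x is rack −y.

>>> move_arm([
  [[0.005,0,0],[0,0,0]],
  [[0.007,0,0],[0,0,0]],
  [[0.007,0,0],[0,0,0]],
  [[0.007,0,0],[0,0,0]],
  [[0.006,0,0],[0,0,0]],
  [[0.005,0,0],[0,0,0]],
  [[0.003,0,0],[0,0,0]],
  [[0,0,0],[0,0,0]],
])

```text
time_s: 14.5
tool_pos: [647.5, -57.9, 150.7]
orientation: [-179.9, 0.0, -69.0]
contact_force: [-0.9, -0.2, 5.7]
gripper_width: 15.5
```

```bash
python3 - <<'E'
from h import *
st()
p=monitor.sense()["tool_pos"]-np.array([633.71,-21.94,0]); print(p@ex,p@ey)
E
```

```text
14.5 [647.48 -57.92 150.67] [-179.93    0.04  -69.05] F [-0.86 -0.24  5.66] T [ 0.04  0.21 -0.04] w 15.5 q [-24.88  35.68  40.29  94.12 -25.95  59.84 -45.65]
0.1232729362083963 -38.52170478353865
```

>>> move_arm([
  [[0.002,0,0],[0,0,0]],
  [[0.002,0,0],[0,0,0]],
  [[0,0,0],[0,0,0]],
  [[0,0,0],[0,0,0]],
])

```text
time_s: 14.9
tool_pos: [648.0, -59.4, 150.6]
orientation: [-180.0, 0.2, -69.0]
contact_force: [-7.0, 6.3, 11.7]
gripper_width: 15.3
```

```bash
python3 - <<'E'
from h import *
st()
p=monitor.sense()["tool_pos"]-np.array([633.71,-21.94,0]); print(p@ex,p@ey)
E
```

```text
14.9 [648.03 -59.37 150.6 ] [-179.99    0.23  -68.96] F [-7.01  6.29 11.69] T [ 1.06  1.17 -0.09] w 15.3 q [-24.53  35.79  40.17  93.88 -26.04  60.09 -45.36]
0.12438510641058988 -40.07611505960904
```

Travel measures 40.1 mm, with the end stop felt. Releasing and going up.

>>> move_arm([
  [[0,0,0],[0,0,0]],
  [[0,0,0],[0,0,0]],
  [[0,0,0],[0,0,0]],
  [[0,0,-0.02],[0,0,0]],
  [[0,0,-0.03],[0,0,0]],
  [[0,0,-0.03],[0,0,0]],
  [[0,0,-0.03],[0,0,0]],
  [[0,0,0],[0,0,0]],
], jaw=0.45)

```text
time_s: 15.7
tool_pos: [650.5, -62.9, 264.0]
orientation: [-179.7, -0.2, -69.1]
contact_force: [0.6, -0.6, 0.4]
gripper_width: 38.3
```

```bash
python3 - <<'E'
from h import *
st()
M=rk(-18,-160,230);print(M)
for n in ("side","top"):
    im=eyes.get_image(n); cv2.imwrite(f"pics/{n}13.png",im)
im=cv2.imread("pics/side13.png")
cv2.imwrite(f"pics/side13z.png",cv2.resize(im[150:300,200:350],None,fx=4,fy=4,interpolation=cv2.INTER_CUBIC))
plan(M,-69.2,6)
E
```

```text
15.7 [650.49 -62.93 264.05] [-179.67   -0.16  -69.07] F [ 0.57 -0.59  0.42] T [-0.01  0.   -0.03] w 38.3 q [-26.34  30.37  43.78  85.87 -21.62  72.07 -49.01]
[578.49  10.32 230.  ]
step mm 17.5 deg 0.03
[[[-0.0154,0.0066,0.005],[-0.0002,-0.0,0.0004]],[[-0.0154,0.0066,0.005],[-0.0002,-0.0,0.0004]],[[-0.0154,0.0067,0.005],[-0.0002,-0.0,0.0004]],[[-0.0154,0.0067,0.005],[-0.0002,-0.0,0.0004]],[[-0.0154,0.0067,0.005],[-0.0002,-0.0,0.0004]],[[-0.0154,0.0067,0.005],[-0.0002,-0.0,0.0004]]]
```

View pics/side13z.png

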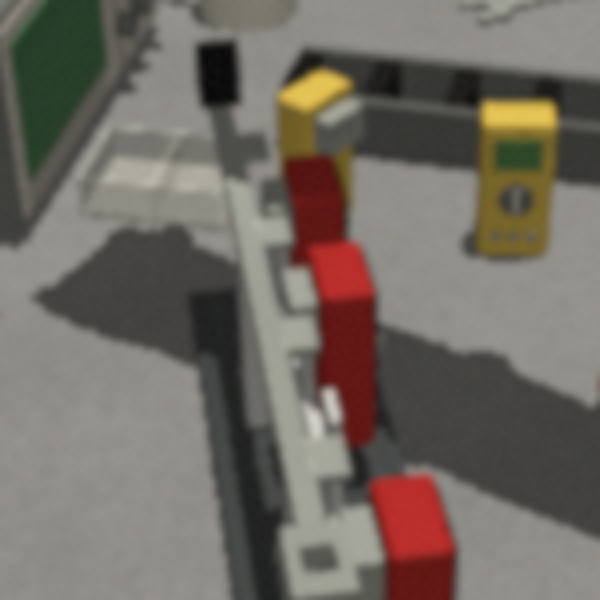

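View pics/top13.png

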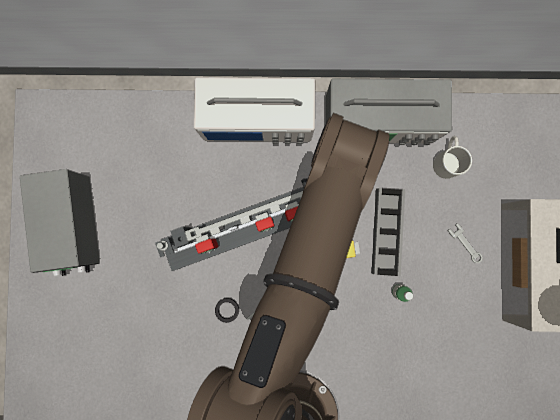

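The bar is open: its eye has left the bore area and the tabs stand between the meters. The carrier's rim needs a more careful look.

```bash
python3 - <<'E'
import cv2,numpy as np
im=cv2.imread("pics/top13.png")[180:280,365:410].astype(float)
im=np.clip((im-20)*1.6,0,255).astype(np.uint8)
a=cv2.resize(im,None,fx=8,fy=8,interpolation=cv2.INTER_CUBIC)[:,:]
a=cv2.resize(a,None,fx=.75,fy=.75)
cv2.imwrite("pics/car.png",a); print(a.shape)
im=cv2.imread("pics/side13.png")[155:205,260:370]
cv2.imwrite("pics/cars.png",cv2.resize(im,None,fx=7,fy=7,interpolation=cv2.INTER_CUBIC))
E
```

```text
(600, 270, 3)
```

View pics/car.png

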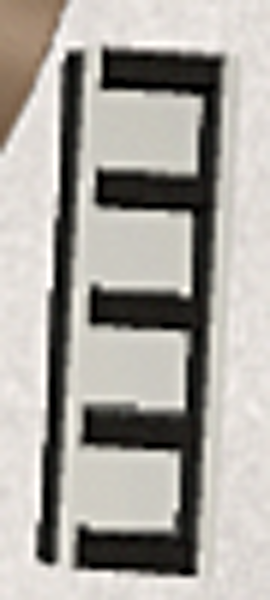

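View pics/cars.png

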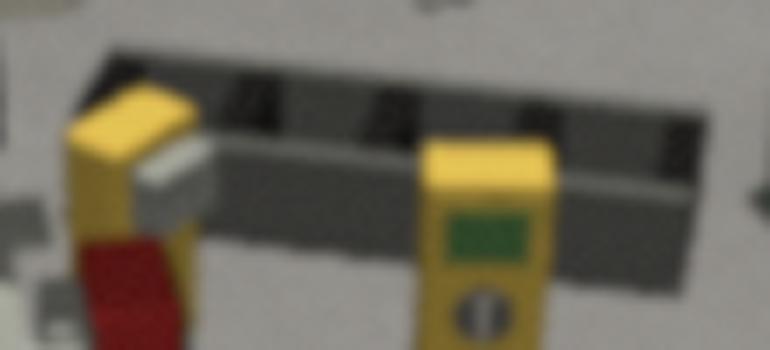

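>>> move_arm([
  [[-0.015,0.007,0.004],[0,0,0]],
  [[-0.015,0.007,0.004],[0,0,0]],
  [[-0.015,0.007,0.004],[0,0,0]],
  [[-0.015,0.007,0.004],[0,0,0]],
  [[-0.015,0.007,0.004],[0,0,0]],
  [[-0.015,0.007,0.004],[0,0,0]],
  [[0,0,0],[0,0,0]],
  [[0,0,0],[0,0,0]],
], jaw=0.72)

```text
time_s: 16.6
tool_pos: [576.9, 7.3, 235.1]
orientation: [179.9, 0.0, -69.0]
contact_force: [0.7, -0.1, 0.1]
gripper_width: 61.6
```

The carrier zoom shows five dark partitions centred at v≈70, 188, 307, 427 and 551, with inner pocket walls at u≈102 to 222 (top) and 77 to 197 (bottom). From these I'll work out the carrier pose and pocket points.

```bash
python3 - <<'E'
from h import *
f=lambda u,v:onz("top",365+(u+.5)/6-.5,180+(v+.5)/6-.5,45)
a=f(162,70);b=f(137,551);c=f(149.5,308)
print(a,b,c,np.linalg.norm(a-b),"exp 232"); d=(a-b)/np.linalg.norm(a-b); print("yaw",np.degrees(np.arctan2(d[1],d[0])))
print("width",np.linalg.norm(f(102,70)-f(221.5,66)),"exp 58")
m=(a+b)/2
for k in(-87,-29,29,87): print(k,(m+k*d).round(1))
print("side proj of rim corners",[proj("side",m+sx*124*d+sy*37*np.array([-d[1],d[0],0])).round(1).tolist() for sx in(-1,1) for sy in(-1,1)])
st(); plan(rk(-22,-160,0)+[0,0,107],-69.2,8)
E
```

```text
[ 647.44652673 -268.51741595   45.        ] [ 419.94709542 -256.94465517   45.        ] [ 534.46118492 -262.7086787    45.        ] 227.79359086460283 exp 232
yaw -2.9120920930993277
width 56.611626464217714 exp 58
-87 [ 446.8 -258.3   45. ]
-29 [ 504.7 -261.3   45. ]
29 [ 562.7 -264.2   45. ]
87 [ 620.6 -267.2   45. ]
side proj of rim corners [[361.1, 170.0], [358.5, 183.4], [275.6, 160.6], [268.6, 172.8]]
16.6 [576.88   7.33 235.08] [179.93   0.01 -69.01] F [ 0.68 -0.1   0.11] T [-0.02 -0.03  0.01] w 61.6 q [-37.5   24.1   44.73  99.21 -18.55  64.44 -56.12]
step mm 16.0 deg 0.03
[[[-0.0003,0.0002,0.016],[0.0002,0.0,0.0004]],[[-0.0003,0.0002,0.016],[0.0002,0.0,0.0004]],[[-0.0003,0.0002,0.016],[0.0002,0.0,0.0004]],[[-0.0003,0.0002,0.016],[0.0002,0.0,0.0004]],[[-0.0003,0.0002,0.016],[0.0002,0.0,0.0004]],[[-0.0003,0.0002,0.016],[0.0002,0.0,0.0004]],[[-0.0003,0.0002,0.016],[0.0002,0.0,0.0004]],[[-0.0003,0.0002,0.016],[0.0002,0.0,0.0004]]]
```

The carrier pose checks against the side view within about 1.5 px. Lowering over meter1.

>>> move_arm([
  [[-0.001,0,0.016],[0,0,0.003]],
  [[-0.001,0.001,0.016],[0,0,0]],
  [[0,0,0.016],[0,0,0]],
  [[0,0,0.016],[0,0,0]],
  [[0,0,0.01],[0,0,0]],
  [[0,0,0.005],[0,0,0]],
  [[0,0,0],[0,0,0]],
])

```text
time_s: 17.3
tool_pos: [575.5, 8.2, 156.4]
orientation: [180.0, -0.0, -69.3]
contact_force: [-0.1, 0.5, -0.4]
gripper_width: 61.7
```

```bash
python3 - <<'E'
from h import *
st(); plan(rk(-22,-160,0)+[0,0,107],-69.2,5)
im=eyes.get_image("side")
cv2.imwrite(f"pics/side14z.png",cv2.resize(im[130:280,200:350],None,fx=4,fy=4,interpolation=cv2.INTER_CUBIC))
E
```

```text
17.3 [575.54   8.23 156.37] [179.95  -0.01 -69.25] F [-0.13  0.54 -0.44] T [ 0.03 -0.02  0.01] w 61.7 q [-35.11  28.72  41.75 104.83 -22.9   55.21 -52.75]
step mm 9.9 deg 0.01
[[[-0.0002,0.0001,0.0099],[0.0002,-0.0,-0.0002]],[[-0.0002,0.0001,0.0099],[0.0002,-0.0,-0.0002]],[[-0.0002,0.0001,0.0099],[0.0002,-0.0,-0.0002]],[[-0.0002,0.0001,0.0099],[0.0002,-0.0,-0.0002]],[[-0.0002,0.0001,0.0099],[0.0002,-0.0,-0.0002]]]
```

View pics/side14z.png

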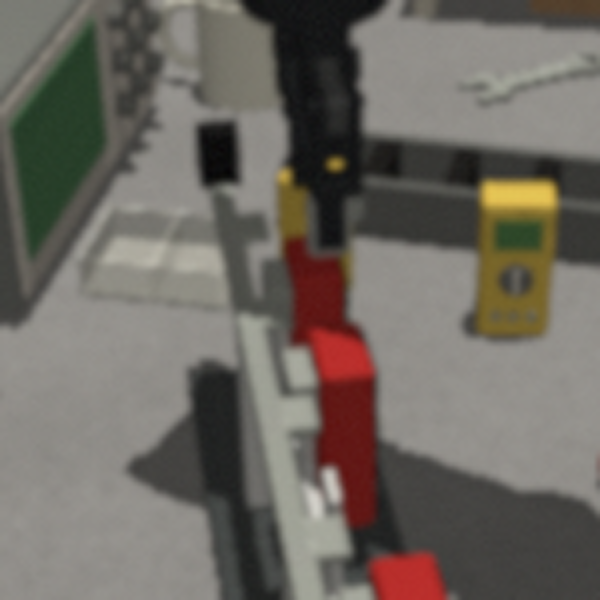

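The fingers come down over the far meter, at about (328,240) against the meter top at (318,245), clear of the tabs.

>>> move_arm([
  [[0,0,0.01],[0,0,0]],
  [[0,0,0.012],[0,0,0]],
  [[0,0,0.012],[0,0,0]],
  [[0,0,0.01],[0,0,0]],
  [[0,0,0.005],[0,0,0]],
  [[0,0,0],[0,0,0]],
])

```text
time_s: 17.95
tool_pos: [575.0, 8.7, 106.8]
orientation: [179.9, 0.0, -69.2]
contact_force: [-0.2, 0.8, -0.4]
gripper_width: 61.4
```

>>> move_arm([
  [[0,0,0],[0,0,0]],
  [[0,0,0],[0,0,0]],
  [[0,0,0],[0,0,0]],
  [[0,0,0],[0,0,0]],
  [[0,0,0],[0,0,0]],
], jaw=0, force=40)

```text
time_s: 18.45
tool_pos: [575.8, 8.7, 108.1]
orientation: [-180.0, -0.0, -69.2]
contact_force: [-1.0, -0.3, 2.5]
gripper_width: 45.1
```

```bash
python3 - <<'E'
from h import *
st()
im=eyes.get_image("side")
cv2.imwrite(f"pics/side15z.png",cv2.resize(im[130:280,200:350],None,fx=4,fy=4,interpolation=cv2.INTER_CUBIC))
E
```

```text
18.45 [575.77   8.66 108.15] [-179.97   -0.01  -69.22] F [-0.95 -0.29  2.54] T [-0.1   0.16  0.  ] w 45.1 q [-33.14  32.04  39.2  107.43 -26.09  49.72 -50.14]
```

View pics/side15z.png

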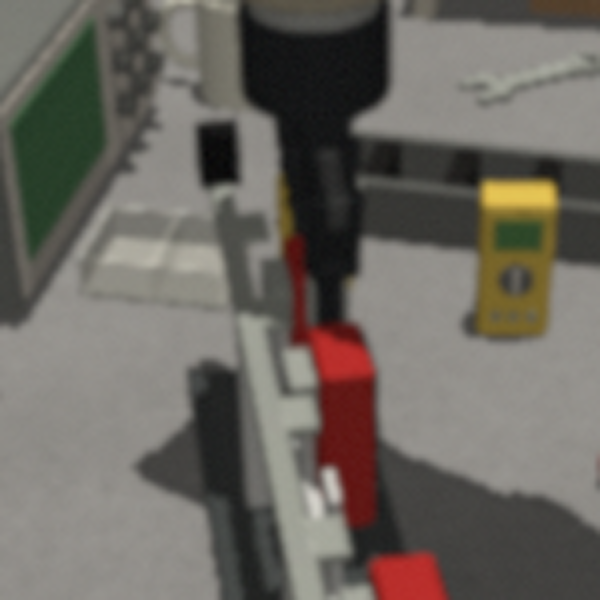

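Meter1 is gripped (45.1 mm). Lifting it straight off the lug, then moving to rack −x.

>>> move_arm([
  [[0,0,-0.005],[0,0,0]],
  [[0,0,-0.007],[0,0,0]],
  [[0,0,-0.007],[0,0,0]],
  [[0,0,-0.007],[0,0,0]],
  [[0,0,-0.006],[0,0,0]],
  [[0,0,0],[0,0,0]],
])

```text
time_s: 19.1
tool_pos: [576.2, 8.7, 140.9]
orientation: [-179.9, -0.0, -69.2]
contact_force: [-0.1, -0.5, -1.0]
gripper_width: 45.7
```

>>> move_arm([
  [[0,0.008,0],[0,0,0]],
  [[0,0.012,0],[0,0,0]],
  [[0,0.015,-0.005],[0,0,0]],
  [[0,0.015,-0.015],[0,0,0]],
  [[0,0.01,-0.025],[0,0,0]],
  [[0,0,-0.025],[0,0,0]],
  [[0,0,-0.015],[0,0,0]],
  [[0,0,0],[0,0,0]],
])

```text
time_s: 19.9
tool_pos: [519.5, -13.3, 226.6]
orientation: [-179.8, 0.0, -69.3]
contact_force: [0.1, 0.2, -3.2]
gripper_width: 45.2
```

```bash
python3 - <<'E'
from h import *
st()
for n in ("side","top"):
    im=eyes.get_image(n); cv2.imwrite(f"pics/{n}16.png",im)
im=cv2.imread("pics/side16.png")
cv2.imwrite(f"pics/side16z.png",cv2.resize(im[100:280,200:400],None,fx=4,fy=4,interpolation=cv2.INTER_CUBIC)[:600])
E
```

```text
19.9 [519.45 -13.28 226.62] [-179.81    0.01  -69.26] F [ 0.09  0.24 -3.18] T [ 0.02  0.02 -0.01] w 45.2 q [-40.07  18.4   46.69 107.86 -15.48  60.04 -56.31]
```

View pics/side16z.png

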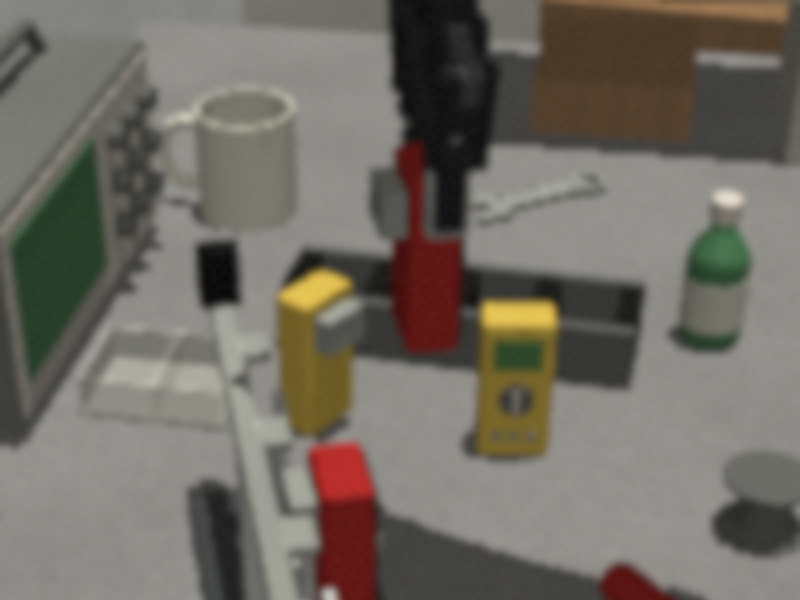

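View pics/top16.png

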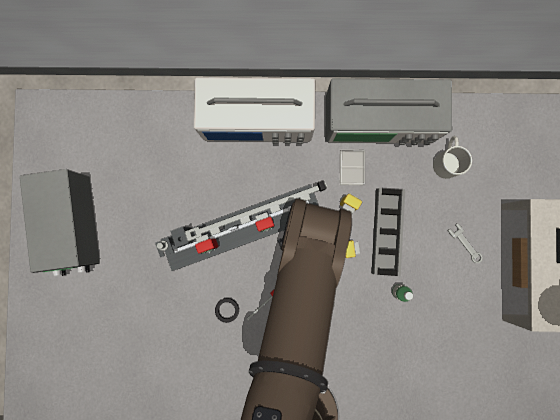

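Meter1 hangs level in the gripper with its hook to +x. The carrier has not moved (388,232), so I'll go to the far pocket.

```bash
python3 - <<'E'
from h import *
plan([617.6,-267,215],-92.9,12)
E
```

```text
step mm 22.8 deg 1.97
[[[0.0227,-0.0002,0.0008],[0.0,0.0001,0.0344]],[[0.0227,-0.001,0.0008],[0.0,0.0001,0.0344]],[[0.0227,-0.0018,0.0008],[0.0,0.0001,0.0344]],[[0.0226,-0.0025,0.0008],[0.0,0.0001,0.0344]],[[0.0225,-0.0033,0.0008],[0.0,0.0001,0.0344]],[[0.0224,-0.0041,0.0008],[0.0,0.0001,0.0344]],[[0.0222,-0.0049,0.0008],[0.0,0.0001,0.0344]],[[0.022,-0.0056,0.0008],[0.0,0.0001,0.0344]],[[0.0218,-0.0064,0.0008],[0.0,0.0001,0.0344]],[[0.0216,-0.0071,0.0008],[0.0,0.0001,0.0344]],[[0.0213,-0.0079,0.0008],[0.0,0.0001,0.0344]],[[0.0211,-0.0086,0.0008],[0.0,0.0001,0.0344]]]
```

>>> move_arm([
  [[0.015,0,0],[0,0,0.034]],
  [[0.023,-0.001,0],[0,0,0.034]],
  [[0.023,-0.002,0],[0,0,0.034]],
  [[0.023,-0.003,0],[0,0,0.034]],
  [[0.023,-0.003,0],[0,0,0.034]],
  [[0.023,-0.004,0],[0,0,0.034]],
  [[0.023,-0.005,0],[0,0,0.034]],
  [[0.022,-0.006,0],[0,0,0.034]],
])

```text
time_s: 20.8
tool_pos: [583.7, -179.6, 223.4]
orientation: [179.9, -0.0, -85.0]
contact_force: [1.6, 1.2, -1.8]
gripper_width: 45.5
```

>>> move_arm([
  [[0.022,-0.006,0],[0,0,0.034]],
  [[0.022,-0.007,0],[0,0,0.034]],
  [[0.022,-0.008,0],[0,0,0.034]],
  [[0.02,-0.008,0],[0,0,0.034]],
  [[0.007,-0.004,0],[0,0,0]],
  [[0,0,0],[0,0,0]],
  [[0,0,0],[0,0,0]],
])

```text
time_s: 21.5
tool_pos: [620.0, -269.0, 224.0]
orientation: [179.9, 0.0, -92.6]
contact_force: [-0.4, 1.6, -0.7]
gripper_width: 45.5
```

```bash
python3 - <<'E'
from h import *
st()
for n in ("side","top"):
    im=eyes.get_image(n); cv2.imwrite(f"pics/{n}17.png",im)
im=cv2.imread("pics/side17.png")
cv2.imwrite(f"pics/side17z.png",cv2.resize(im[70:220,220:400],None,fx=4,fy=4,interpolation=cv2.INTER_CUBIC))
plan([617.6,-267,130],-92.9,6)
E
```

```text
21.5 [ 619.98 -268.97  223.99] [179.93   0.05 -92.57] F [-0.4   1.63 -0.75] T [0.03 0.   0.  ] w 45.5 q [ -9.37  36.3   48.48  85.3  -27.94  71.12 -49.86]
step mm 15.8 deg 0.06
[[[-0.0002,0.0005,0.0157],[0.0001,0.0002,0.0011]],[[-0.0002,0.0005,0.0157],[0.0001,0.0002,0.0011]],[[-0.0002,0.0005,0.0157],[0.0001,0.0002,0.0011]],[[-0.0002,0.0005,0.0157],[0.0001,0.0002,0.0011]],[[-0.0002,0.0005,0.0157],[0.0001,0.0002,0.0011]],[[-0.0002,0.0005,0.0157],[0.0001,0.0002,0.0011]]]
```

View pics/side17z.png

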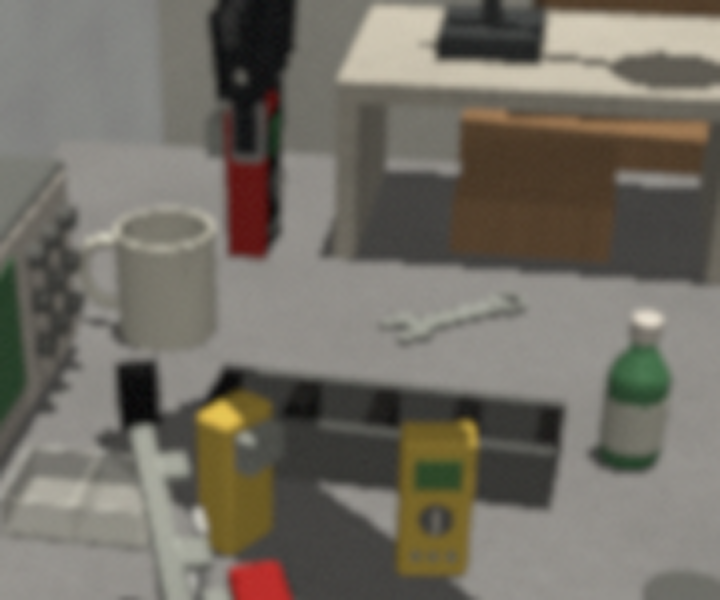

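View pics/top17.png

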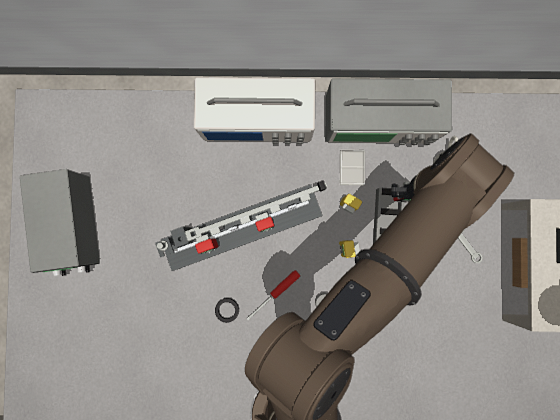

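The meter is above the left-end pocket, and the carrier is still in place. Lowering to just above the rim.

>>> move_arm([
  [[-0.001,0.001,0.015],[0,0,0.005]],
  [[-0.001,0.001,0.018],[0,0,0]],
  [[0,0,0.018],[0,0,0]],
  [[0,0,0.018],[0,0,0]],
  [[0,0,0.015],[0,0,0]],
  [[0,0,0.008],[0,0,0]],
  [[0,0,0],[0,0,0]],
  [[0,0,0],[0,0,0]],
])

```text
time_s: 22.4
tool_pos: [618.7, -267.5, 133.2]
orientation: [-180.0, -0.0, -92.9]
contact_force: [-0.4, -0.0, -1.4]
gripper_width: 45.4
```

```bash
python3 - <<'E'
from h import *
st()
for n in ("side","top"):
    im=eyes.get_image(n); cv2.imwrite(f"pics/{n}18.png",im)
im=cv2.imread("pics/side18.png")
cv2.imwrite(f"pics/side18z.png",cv2.resize(im[100:200,240:380],None,fx=5.5,fy=5.5,interpolation=cv2.INTER_CUBIC))
im=cv2.imread("pics/top18.png")
cv2.imwrite(f"pics/top18z.png",cv2.resize(im[170:290,360:440],None,fx=5,fy=5,interpolation=cv2.INTER_CUBIC))
plan([617.6,-267,76],-92.9,6)
E
```

```text
22.4 [ 618.73 -267.54  133.21] [-179.97   -0.02  -92.88] F [-0.37 -0.   -1.38] T [-0.02  0.   -0.02] w 45.4 q [ -8.19  40.63  45.43  91.52 -31.86  61.48 -46.95]
step mm 9.6 deg 0.01
[[[-0.0001,0.0002,0.0096],[-0.0002,-0.0001,0.0]],[[-0.0001,0.0002,0.0096],[-0.0002,-0.0001,0.0]],[[-0.0001,0.0002,0.0096],[-0.0002,-0.0001,0.0]],[[-0.0001,0.0002,0.0096],[-0.0002,-0.0001,0.0]],[[-0.0001,0.0002,0.0096],[-0.0002,-0.0001,0.0]],[[-0.0001,0.0002,0.0096],[-0.0002,-0.0001,0.0]]]
```

View pics/side18z.png

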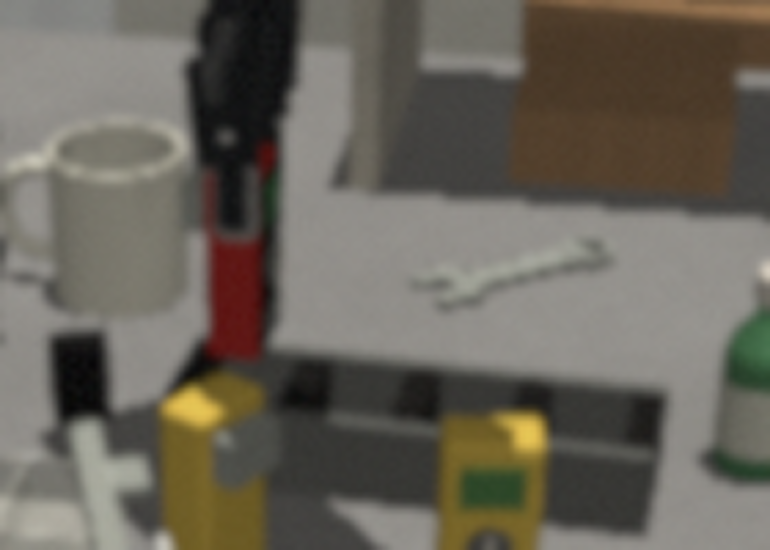

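View pics/top18z.png

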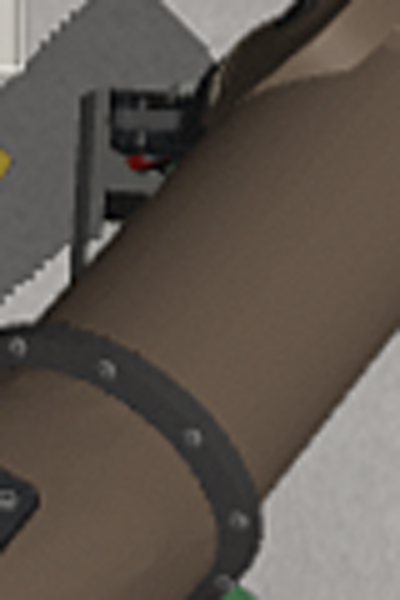

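The meter's base hangs right over the end pocket, at (237,355) in the side zoom. Lowering into it.

>>> move_arm([
  [[0,0.001,0.008],[0,0,0]],
  [[0,0,0.01],[0,0,0]],
  [[0,0,0.01],[0,0,0]],
  [[0,0,0.01],[0,0,0]],
  [[0,0,0.008],[0,0,0]],
  [[0,0,0.004],[0,0,0]],
  [[0,0,0],[0,0,0]],
  [[0,0,0],[0,0,0]],
])

```text
time_s: 23.3
tool_pos: [617.7, -267.5, 83.0]
orientation: [-180.0, -0.0, -92.9]
contact_force: [0.1, -0.2, -2.2]
gripper_width: 45.6
```

>>> move_arm([
  [[0,0,0.003],[0,0,0]],
  [[0,0,0.002],[0,0,0]],
  [[0,0,0],[0,0,0]],
  [[0,0,0],[0,0,0]],
])

```text
time_s: 23.7
tool_pos: [617.5, -267.3, 77.8]
orientation: [-180.0, 0.0, -92.9]
contact_force: [-0.4, -0.0, -1.1]
gripper_width: 45.4
```

>>> move_arm([
  [[0,0,0.0015],[0,0,0]],
  [[0,0,0.0015],[0,0,0]],
  [[0,0,0],[0,0,0]],
])

```text
time_s: 24.0
tool_pos: [617.4, -267.2, 74.5]
orientation: [180.0, 0.0, -92.9]
contact_force: [-0.5, -0.2, -1.4]
gripper_width: 45.6
```

>>> move_arm([
  [[0,0,0.001],[0,0,0]],
  [[0,0,0.0005],[0,0,0]],
  [[0,0,0],[0,0,0]],
])

```text
time_s: 24.3
tool_pos: [617.7, -267.3, 74.3]
orientation: [-180.0, 0.0, -92.9]
contact_force: [-1.5, 1.5, 8.7]
gripper_width: 45.6
```

Floor contact at TCP 74.3 mm, as expected for base height 6. Releasing and rising.

>>> move_arm([
  [[0,0,0],[0,0,0]],
  [[0,0,0],[0,0,0]],
  [[0,0,0],[0,0,0]],
  [[0,0,-0.01],[0,0,0]],
  [[0,0,-0.03],[0,0,0]],
  [[0,0,-0.04],[0,0,0]],
  [[0,0,-0.04],[0,0,0]],
  [[0,0,-0.03],[0,0,0]],
], jaw=0.72)

```text
time_s: 25.1
tool_pos: [617.8, -268.1, 226.8]
orientation: [-179.9, -0.1, -92.9]
contact_force: [0.3, -0.2, -0.1]
gripper_width: 61.6
```

```bash
python3 - <<'E'
from h import *
st()
im=eyes.get_image("side"); cv2.imwrite("pics/side19.png",im)
cv2.imwrite(f"pics/side19z.png",cv2.resize(im[120:210,250:370],None,fx=6,fy=6,interpolation=cv2.INTER_CUBIC))
plan(list(rk(-21.5,-75,215)),-69.2,13)
E
```

```text
25.1 [ 617.76 -268.1   226.75] [-179.87   -0.07  -92.91] F [ 0.31 -0.2  -0.05] T [-0.01 -0.05  0.  ] w 61.6 q [ -9.79  35.87  48.84  85.73 -27.83  70.94 -50.17]
step mm 28.2 deg 1.82
[[[-0.0272,0.0071,0.0011],[-0.0005,-0.0004,-0.0318]],[[-0.0274,0.0062,0.0011],[-0.0005,-0.0004,-0.0318]],[[-0.0276,0.0054,0.0012],[-0.0005,-0.0004,-0.0318]],[[-0.0278,0.0045,0.0012],[-0.0005,-0.0004,-0.0318]],[[-0.0279,0.0036,0.0012],[-0.0005,-0.0004,-0.0318]],[[-0.028,0.0027,0.0012],[-0.0005,-0.0004,-0.0318]],[[-0.0281,0.0018,0.0012],[-0.0005,-0.0004,-0.0318]],[[-0.0281,0.0009,0.0012],[-0.0005,-0.0004,-0.0318]],[[-0.0281,0.0,0.0012],[-0.0005,-0.0004,-0.0318]],[[-0.0281,-0.0009,0.0012],[-0.0005,-0.0004,-0.0318]],[[-0.0281,-0.0018,0.0012],[-0.0005,-0.0004,-0.0318]],[[-0.028,-0.0027,0.0013],[-0.0005,-0.0004,-0.0318]],[[-0.0279,-0.0036,0.0013],[-0.0005,-0.0004,-0.0318]]]
```

View pics/side19z.png

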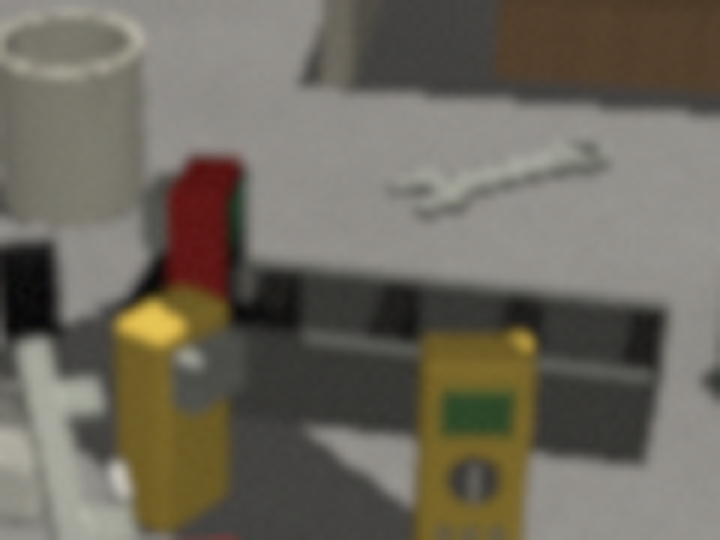

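Meter1 stands upright in the end pocket at (205,230). Next is meter2.

>>> move_arm([
  [[-0.02,0.006,0],[0,0,-0.032]],
  [[-0.028,0.006,0],[0,0,-0.032]],
  [[-0.028,0.005,0],[0,0,-0.032]],
  [[-0.028,0.0045,0],[0,0,-0.032]],
  [[-0.028,0.0036,0],[0,0,-0.032]],
  [[-0.028,0.003,0],[0,0,-0.032]],
  [[-0.028,0.002,0],[0,0,-0.032]],
  [[-0.028,0.001,0],[0,0,-0.032]],
])

```text
time_s: 25.95
tool_pos: [571.9, -52.3, 223.8]
orientation: [-180.0, 0.0, -78.2]
contact_force: [0.2, -1.0, 0.6]
gripper_width: 61.6
```

>>> move_arm([
  [[-0.028,0,0],[0,0,-0.032]],
  [[-0.028,-0.001,0],[0,0,-0.032]],
  [[-0.028,-0.002,0],[0,0,-0.032]],
  [[-0.028,-0.003,0],[0,0,-0.032]],
  [[-0.02,-0.003,0],[0,0,-0.03]],
  [[-0.01,0,0],[0,0,0]],
  [[0,0,0],[0,0,0]],
  [[0,0,0],[0,0,0]],
])

```text
time_s: 26.75
tool_pos: [542.9, 84.7, 223.6]
orientation: [-180.0, -0.0, -69.3]
contact_force: [0.6, -0.7, -0.5]
gripper_width: 61.4
```

```bash
python3 - <<'E'
from h import *
st()
plan(list(rk(-21.5,-75,107)),-69.2,8)
im=eyes.get_image("side"); cv2.imwrite("pics/side20.png",im)
cv2.imwrite(f"pics/side20z.png",cv2.resize(im[120:270,220:370],None,fx=4,fy=4,interpolation=cv2.INTER_CUBIC))
im=eyes.get_image("top"); cv2.imwrite("pics/top20.png",im)
E
```

```text
26.75 [542.87  84.73 223.6 ] [-179.98   -0.03  -69.26] F [ 0.61 -0.7  -0.55] T [-0.03  0.02  0.03] w 61.4 q [-48.17  22.07  46.23 104.02 -17.96  61.49 -64.59]
step mm 14.6 deg 0.01
[[[-0.0004,-0.0004,0.0146],[-0.0,-0.0001,-0.0001]],[[-0.0004,-0.0004,0.0146],[-0.0,-0.0001,-0.0001]],[[-0.0004,-0.0004,0.0146],[-0.0,-0.0001,-0.0001]],[[-0.0004,-0.0004,0.0146],[-0.0,-0.0001,-0.0001]],[[-0.0004,-0.0004,0.0146],[-0.0,-0.0001,-0.0001]],[[-0.0004,-0.0004,0.0146],[-0.0,-0.0001,-0.0001]],[[-0.0004,-0.0004,0.0146],[-0.0,-0.0001,-0.0001]],[[-0.0003,-0.0004,0.0146],[-0.0,-0.0001,-0.0001]]]
```

View pics/side20z.png

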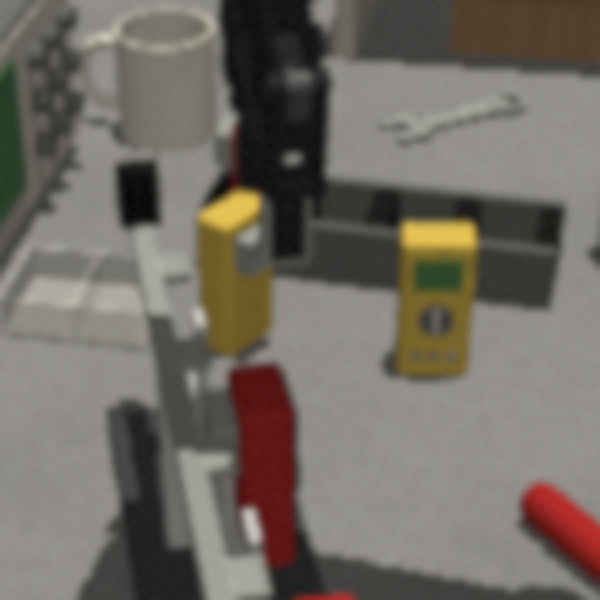

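View pics/top20.png

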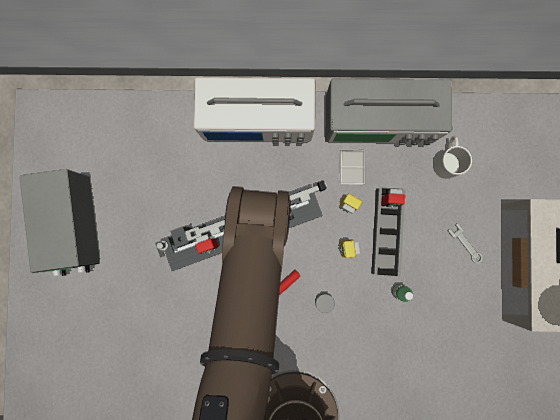

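Meter1 sits in the carrier at about (392,198), and the gripper is above meter2. Lowering.

>>> move_arm([
  [[-0.002,-0.002,0.012],[0,0,0]],
  [[-0.001,-0.001,0.016],[0,0,0]],
  [[0,0,0.018],[0,0,0]],
  [[0,0,0.018],[0,0,0]],
  [[0,0,0.018],[0,0,0]],
  [[0,0,0.018],[0,0,0]],
  [[0,0,0.014],[0,0,0]],
  [[0,0,0],[0,0,0]],
])

```text
time_s: 27.65
tool_pos: [543.2, 89.2, 107.2]
orientation: [179.8, 0.0, -69.2]
contact_force: [-0.4, 0.3, 0.6]
gripper_width: 61.6
```

```bash
python3 - <<'E'
from h import *
st()
im=eyes.get_image("side"); cv2.imwrite("pics/side21.png",im)
cv2.imwrite(f"pics/side21z.png",cv2.resize(im[120:270,220:370],None,fx=4,fy=4,interpolation=cv2.INTER_CUBIC))
E
```

```text
27.65 [543.16  89.22 107.18] [179.8    0.   -69.21] F [-0.39  0.27  0.62] T [-0.01  0.03  0.03] w 61.6 q [-43.27  30.36  40.34 110.92 -25.94  48.27 -58.24]
```

View pics/side21z.png

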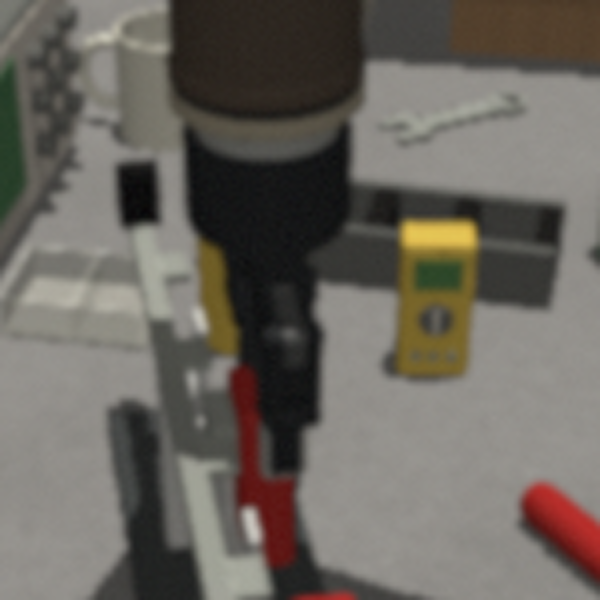

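The finger sits about 5 mm to rack −x of the meter's middle. I'll shift 2 mm and grip.

>>> move_arm([
  [[0.001,-0.002,0],[0,0,0]],
  [[0,0,0],[0,0,0]],
  [[0,0,0],[0,0,0]],
])

```text
time_s: 28.0
tool_pos: [547.2, 89.7, 110.0]
orientation: [-179.9, -0.0, -69.2]
contact_force: [0.6, -0.5, -0.9]
gripper_width: 61.4
```

>>> move_arm([
  [[0,0,0],[0,0,0]],
  [[0,0,0],[0,0,0]],
  [[0,0,0],[0,0,0]],
  [[0,0,0],[0,0,0]],
  [[0,0,0],[0,0,0]],
], jaw=0, force=40)

```text
time_s: 28.5
tool_pos: [546.9, 89.8, 109.8]
orientation: [-180.0, 0.0, -69.1]
contact_force: [-1.6, 0.3, 5.6]
gripper_width: 45.3
```

>>> move_arm([
  [[0,0,-0.005],[0,0,0]],
  [[0,0,-0.007],[0,0,0]],
  [[0,0,-0.007],[0,0,0]],
  [[0,0,-0.007],[0,0,0]],
  [[0,0,-0.006],[0,0,0]],
  [[0,0,0],[0,0,0]],
])

```text
time_s: 29.1
tool_pos: [547.3, 89.7, 142.3]
orientation: [-179.9, -0.0, -69.2]
contact_force: [0.3, 0.6, -1.6]
gripper_width: 45.6
```

```bash
python3 - <<'E'
from h import *
st()
im=eyes.get_image("side"); cv2.imwrite("pics/side22.png",im)
cv2.imwrite(f"pics/side22z.png",cv2.resize(im[120:270,220:370],None,fx=4,fy=4,interpolation=cv2.INTER_CUBIC))
E
```

```text
29.1 [547.26  89.65 142.31] [-179.91   -0.    -69.16] F [ 0.3   0.56 -1.64] T [-0.07  0.03  0.02] w 45.6 q [-44.79  27.94  42.35 108.77 -23.58  52.17 -60.15]
```

View pics/side22z.png

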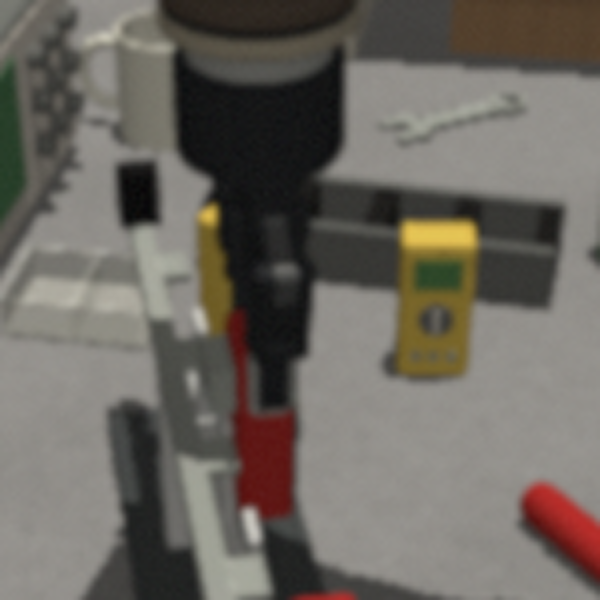

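Meter2 is lifted with a stable 45.6 mm grip. Clearing to rack −x and upward.

>>> move_arm([
  [[0,0.008,0],[0,0,0]],
  [[0,0.012,0],[0,0,0]],
  [[0,0.015,-0.005],[0,0,0]],
  [[0,0.015,-0.015],[0,0,0]],
  [[0,0.01,-0.025],[0,0,0]],
  [[0,0,-0.025],[0,0,0]],
  [[0,0,-0.015],[0,0,0]],
  [[0,0,0],[0,0,0]],
])

```text
time_s: 29.95
tool_pos: [490.6, 67.8, 228.0]
orientation: [-179.8, 0.1, -69.2]
contact_force: [0.8, -0.2, -1.6]
gripper_width: 45.4
```

```bash
python3 - <<'E'
from h import *
st()
im=eyes.get_image("top"); cv2.imwrite("pics/top23.png",im)
cv2.imwrite("pics/top23z.png",cv2.resize(im[170:290,330:450],None,fx=5,fy=5,interpolation=cv2.INTER_CUBIC))
plan([561.3,-264.2,220],-92.9,14)
E
```

```text
29.95 [490.64  67.83 228.02] [-179.81    0.06  -69.18] F [ 0.76 -0.16 -1.59] T [0.03 0.02 0.07] w 45.4 q [-52.48  15.71  48.66 110.91 -13.83  59.14 -66.93]
step mm 24.3 deg 1.7
[[[0.024,0.0037,0.0004],[-0.0001,0.0001,0.0296]],[[0.0241,0.003,0.0005],[-0.0001,0.0001,0.0296]],[[0.0242,0.0023,0.0005],[-0.0001,0.0001,0.0296]],[[0.0242,0.0015,0.0005],[-0.0001,0.0001,0.0296]],[[0.0243,0.0008,0.0005],[-0.0001,0.0001,0.0296]],[[0.0243,0.0001,0.0005],[-0.0001,0.0001,0.0296]],[[0.0243,-0.0006,0.0005],[-0.0001,0.0001,0.0296]],[[0.0242,-0.0013,0.0005],[-0.0001,0.0001,0.0296]],[[0.0242,-0.002,0.0005],[-0.0001,0.0001,0.0296]],[[0.0241,-0.0028,0.0005],[-0.0001,0.0001,0.0296]],[[0.024,-0.0035,0.0005],[-0.0001,0.0001,0.0296]],[[0.0239,-0.0042,0.0005],[-0.0001,0.0001,0.0296]],[[0.0238,-0.0049,0.0005],[-0.0001,0.0001,0.0296]],[[0.0236,-0.0056,0.0005],[-0.0001,0.0001,0.0296]]]
```

View pics/top23z.png

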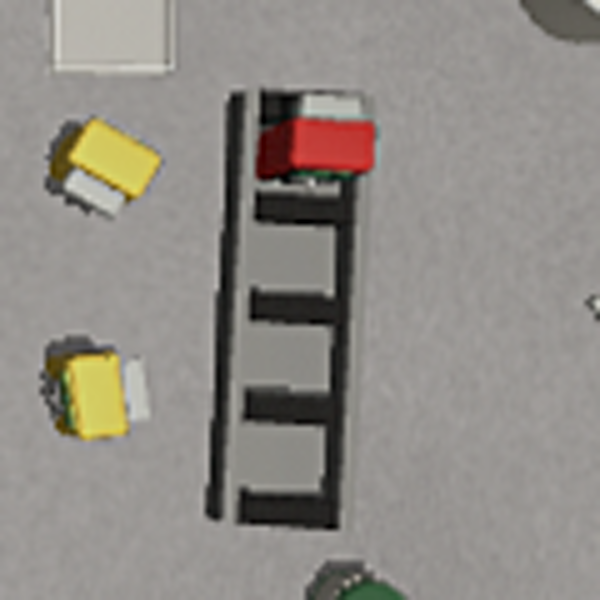

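The carrier has not moved: its partitions are at the same pixels (u≈258 to 345, v≈207, 306, 405). Meter1 stands in its pocket. Carrying meter2 over.

>>> move_arm([
  [[0.016,0.003,0],[0,0,0.03]],
  [[0.024,0.003,0],[0,0,0.03]],
  [[0.024,0.002,0],[0,0,0.03]],
  [[0.024,0.0015,0],[0,0,0.03]],
  [[0.024,0.001,0],[0,0,0.03]],
  [[0.024,0,0],[0,0,0.03]],
  [[0.024,-0.001,0],[0,0,0.03]],
  [[0.024,-0.001,0],[0,0,0.03]],
])

```text
time_s: 30.8
tool_pos: [527.7, -114.4, 225.0]
orientation: [179.9, -0.0, -83.1]
contact_force: [0.9, -1.4, -1.2]
gripper_width: 45.4
```

>>> move_arm([
  [[0.024,-0.002,0],[0,0,0.03]],
  [[0.024,-0.003,0],[0,0,0.03]],
  [[0.024,-0.0035,0],[0,0,0.03]],
  [[0.024,-0.004,0],[0,0,0.03]],
  [[0.024,-0.005,0],[0,0,0.03]],
  [[0.024,-0.006,0],[0,0,0.025]],
  [[0.006,0,0],[0,0,0]],
  [[0,0,0],[0,0,0]],
])

```text
time_s: 31.6
tool_pos: [557.3, -263.1, 225.1]
orientation: [179.9, -0.0, -93.1]
contact_force: [-0.5, 0.4, -1.6]
gripper_width: 45.4
```

```bash
python3 - <<'E'
from h import *
st(); plan([561.3,-264.2,130],-92.9,7)
E
```

```text
31.6 [ 557.32 -263.1   225.15] [179.88  -0.03 -93.13] F [-0.47  0.44 -1.55] T [ 0.01  0.03 -0.04] w 45.4 q [-12.96  31.06  51.7   94.57 -25.94  67.31 -48.09]
step mm 13.6 deg 0.04
[[[0.0001,-0.0006,0.0136],[0.0003,-0.0001,-0.0006]],[[0.0001,-0.0006,0.0136],[0.0003,-0.0001,-0.0006]],[[0.0001,-0.0006,0.0136],[0.0003,-0.0001,-0.0006]],[[0.0001,-0.0006,0.0136],[0.0003,-0.0001,-0.0006]],[[0.0001,-0.0006,0.0136],[0.0003,-0.0001,-0.0006]],[[0.0001,-0.0006,0.0136],[0.0003,-0.0001,-0.0006]],[[0.0001,-0.0006,0.0136],[0.0003,-0.0001,-0.0006]]]
```

>>> move_arm([
  [[0.001,-0.002,0.012],[0,0,-0.004]],
  [[0,-0.002,0.016],[0,0,0]],
  [[0,0,0.018],[0,0,0]],
  [[0,0,0.018],[0,0,0]],
  [[0,0,0.016],[0,0,0]],
  [[0,0,0.012],[0,0,0]],
  [[0,0,0],[0,0,0]],
  [[0,0,0],[0,0,0]],
])

```text
time_s: 32.4
tool_pos: [562.9, -262.5, 134.3]
orientation: [180.0, -0.0, -92.7]
contact_force: [0.1, -0.6, -2.6]
gripper_width: 45.4
```

```bash
python3 - <<'E'
from h import *
st(); plan([561.3,-264.2,80],-92.9,7)
im=eyes.get_image("side"); cv2.imwrite("pics/side24.png",im)
cv2.imwrite(f"pics/side24z.png",cv2.resize(im[100:200,240:380],None,fx=5.5,fy=5.5,interpolation=cv2.INTER_CUBIC))
im=eyes.get_image("top")
cv2.imwrite("pics/top24z.png",cv2.resize(im[170:290,330:450],None,fx=5,fy=5,interpolation=cv2.INTER_CUBIC))
E
```

```text
32.4 [ 562.94 -262.53  134.34] [180.    -0.01 -92.71] F [ 0.06 -0.64 -2.6 ] T [-0.03 -0.04 -0.09] w 45.4 q [-10.22  36.45  47.42  99.75 -31.11  57.83 -43.91]
step mm 7.8 deg 0.03
[[[0.0002,0.0002,0.0078],[0.0,-0.0,0.0005]],[[0.0002,0.0002,0.0078],[0.0,-0.0,0.0005]],[[0.0002,0.0002,0.0078],[0.0,-0.0,0.0005]],[[0.0002,0.0002,0.0078],[0.0,-0.0,0.0005]],[[0.0002,0.0002,0.0078],[0.0,-0.0,0.0005]],[[0.0003,0.0002,0.0078],[0.0,-0.0,0.0005]],[[0.0003,0.0002,0.0078],[0.0,-0.0,0.0005]]]
```

View pics/side24z.png

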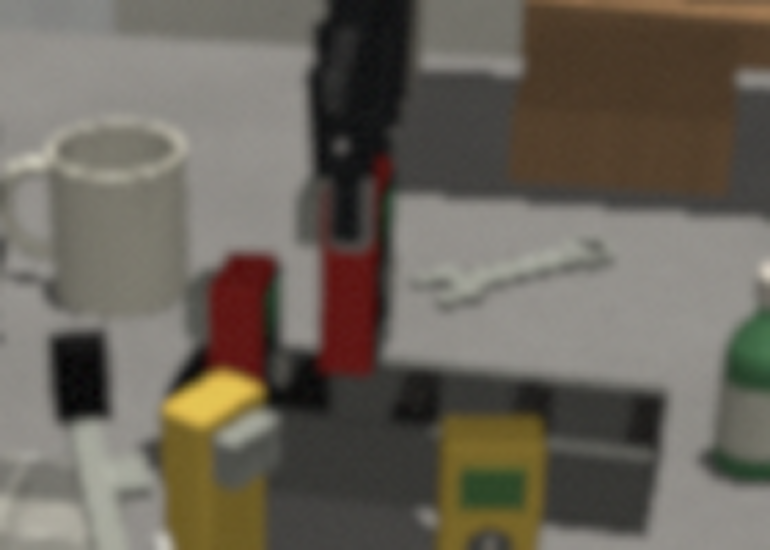

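View pics/top24z.png

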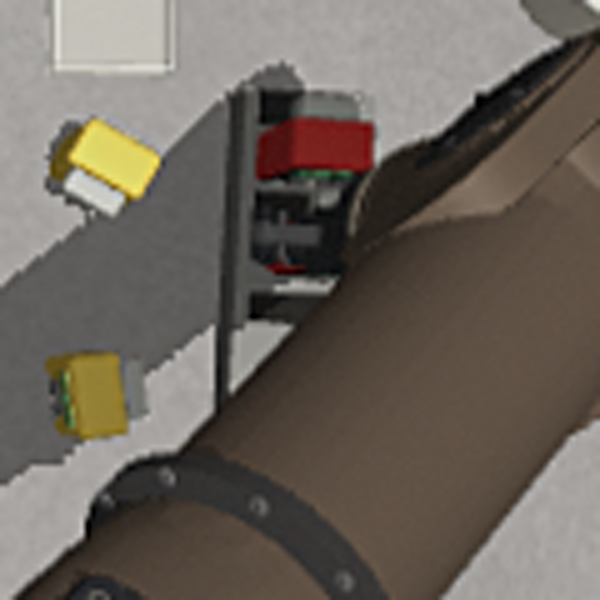

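Meter2's base at (350,370) sits between the partitions at u≈305 and 415, so it is in line with the second pocket. Lowering.

>>> move_arm([
  [[0.001,0.001,0.008],[0,0,0.003]],
  [[0,0,0.01],[0,0,0]],
  [[0,0,0.01],[0,0,0]],
  [[0,0,0.01],[0,0,0]],
  [[0,0,0.008],[0,0,0]],
  [[0,0,0.005],[0,0,0]],
  [[0,0,0],[0,0,0]],
  [[0,0,0],[0,0,0]],
])

```text
time_s: 33.3
tool_pos: [561.9, -263.6, 83.4]
orientation: [-180.0, -0.0, -92.9]
contact_force: [-0.9, -0.5, -2.1]
gripper_width: 45.5
```

>>> move_arm([
  [[0,0,0.002],[0,0,0]],
  [[0,0,0.002],[0,0,0]],
  [[0,0,0],[0,0,0]],
  [[0,0,0],[0,0,0]],
])

```text
time_s: 33.7
tool_pos: [561.9, -263.4, 79.4]
orientation: [-180.0, 0.0, -92.9]
contact_force: [0.0, 0.3, -1.7]
gripper_width: 45.5
```

>>> move_arm([
  [[0,0,0.001],[0,0,0]],
  [[0,0,0.001],[0,0,0]],
  [[0,0,0],[0,0,0]],
])

```text
time_s: 34.0
tool_pos: [561.8, -263.4, 77.2]
orientation: [180.0, 0.0, -92.9]
contact_force: [-0.9, -0.0, -2.3]
gripper_width: 45.4
```

>>> move_arm([
  [[0,0,0.001],[0,0,0]],
  [[0,0,0.0005],[0,0,0]],
  [[0,0,0],[0,0,0]],
])

```text
time_s: 34.3
tool_pos: [561.9, -263.5, 76.1]
orientation: [-180.0, 0.0, -92.9]
contact_force: [0.0, 1.2, 3.5]
gripper_width: 45.5
```

>>> move_arm([
  [[0,0,0.0005],[0,0,0]],
  [[0,0,0],[0,0,0]],
])

```text
time_s: 34.5
tool_pos: [562.1, -263.6, 76.1]
orientation: [-180.0, 0.0, -92.9]
contact_force: [-0.7, 2.4, 7.8]
gripper_width: 45.4
```

Floor contact again, at TCP 76.1 mm as predicted. Releasing and rising.

>>> move_arm([
  [[0,0,0],[0,0,0]],
  [[0,0,0],[0,0,0]],
  [[0,0,0],[0,0,0]],
  [[0,0,-0.01],[0,0,0]],
  [[0,0,-0.03],[0,0,0]],
  [[0,0,-0.04],[0,0,0]],
  [[0,0,-0.04],[0,0,0]],
  [[0,0,-0.03],[0,0,0]],
], jaw=0.72)

```text
time_s: 35.3
tool_pos: [562.0, -264.2, 228.5]
orientation: [-179.9, -0.1, -92.9]
contact_force: [0.6, 0.2, -0.1]
gripper_width: 61.5
```

```bash
python3 - <<'E'
from h import *
st(); print(rk(-20,95,0))
im=eyes.get_image("side"); cv2.imwrite("pics/side25.png",im)
cv2.imwrite(f"pics/side25z.png",cv2.resize(im[120:210,250:370],None,fx=6,fy=6,interpolation=cv2.INTER_CUBIC))
plan(list(rk(-20,95,228)),-69.2,15)
E
```

```text
35.3 [ 561.96 -264.17  228.52] [-179.89   -0.06  -92.92] F [ 0.64  0.24 -0.08] T [-0.03  0.01 -0.02] w 61.5 q [-12.83  31.2   51.72  93.85 -26.08  67.69 -47.99]
[486.22 248.04   0.  ]
step mm 34.6 deg 1.58
[[[-0.0339,0.0069,0.0002],[-0.0004,-0.0003,-0.0276]],[[-0.0341,0.006,0.0002],[-0.0004,-0.0003,-0.0276]],[[-0.0343,0.005,0.0002],[-0.0004,-0.0003,-0.0276]],[[-0.0344,0.0041,0.0002],[-0.0004,-0.0003,-0.0276]],[[-0.0345,0.0031,0.0002],[-0.0004,-0.0003,-0.0276]],[[-0.0346,0.0022,0.0002],[-0.0004,-0.0003,-0.0276]],[[-0.0346,0.0012,0.0003],[-0.0004,-0.0003,-0.0276]],[[-0.0346,0.0003,0.0003],[-0.0004,-0.0003,-0.0276]],[[-0.0346,-0.0007,0.0003],[-0.0004,-0.0003,-0.0276]],[[-0.0346,-0.0017,0.0003],[-0.0004,-0.0003,-0.0276]],[[-0.0345,-0.0026,0.0003],[-0.0004,-0.0003,-0.0276]],[[-0.0344,-0.0036,0.0003],[-0.0004,-0.0003,-0.0276]],[[-0.0343,-0.0045,0.0003],[-0.0004,-0.0003,-0.0276]],[[-0.0342,-0.0055,0.0003],[-0.0004,-0.0003,-0.0276]],[[-0.034,-0.0064,0.0003],[-0.0004,-0.0003,-0.0276]]]
```

View pics/side25z.png

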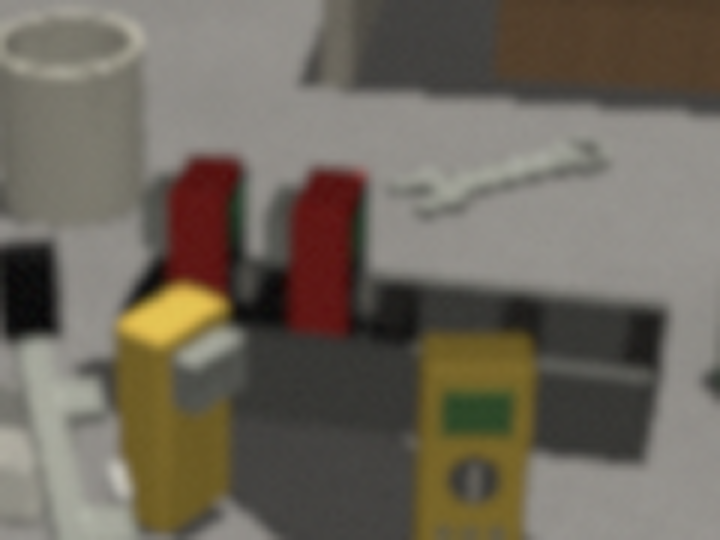

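Both meters stand upright in adjacent pockets, at (205,225) and (325,245). Going back for meter4.

>>> move_arm([
  [[-0.022,0.006,0],[0,0,-0.028]],
  [[-0.034,0.006,0],[0,0,-0.028]],
  [[-0.034,0.005,0],[0,0,-0.028]],
  [[-0.034,0.004,0],[0,0,-0.028]],
  [[-0.034,0.003,0],[0,0,-0.028]],
  [[-0.034,0.002,0],[0,0,-0.028]],
  [[-0.034,0.001,0],[0,0,-0.028]],
  [[-0.034,0,0],[0,0,-0.028]],
])

```text
time_s: 36.15
tool_pos: [520.9, -3.3, 225.7]
orientation: [-180.0, 0.0, -80.0]
contact_force: [0.2, 0.8, 0.8]
gripper_width: 61.3
```

>>> move_arm([
  [[-0.034,-0.001,0],[0,0,-0.028]],
  [[-0.034,-0.002,0],[0,0,-0.028]],
  [[-0.034,-0.003,0],[0,0,-0.028]],
  [[-0.034,-0.004,0],[0,0,-0.028]],
  [[-0.034,-0.005,0],[0,0,-0.028]],
  [[-0.034,-0.006,0],[0,0,-0.02]],
  [[-0.02,-0.004,0],[0,0,0]],
  [[0,0,0],[0,0,0]],
])

```text
time_s: 36.95
tool_pos: [488.8, 222.6, 225.3]
orientation: [180.0, 0.0, -70.6]
contact_force: [0.8, -0.3, 0.3]
gripper_width: 61.6
```

```bash
python3 - <<'E'
from h import *
st()
plan(list(rk(-20,95,108)),-69.2,8)
im=eyes.get_image("side"); cv2.imwrite("pics/side26.png",im)
cv2.imwrite(f"pics/side26z.png",cv2.resize(im[190:340,220:370],None,fx=4,fy=4,interpolation=cv2.INTER_CUBIC))
E
```

```text
36.95 [488.76 222.58 225.3 ] [180.     0.04 -70.59] F [ 0.79 -0.34  0.27] T [-0.01  0.01 -0.02] w 61.6 q [-65.53  20.92  47.79 105.59 -17.62  61.18 -81.58]
step mm 15.0 deg 0.17
[[[-0.0031,-0.0008,0.0147],[-0.0,0.0001,-0.003]],[[-0.0031,-0.0008,0.0147],[-0.0,0.0001,-0.003]],[[-0.0031,-0.0008,0.0147],[-0.0,0.0001,-0.003]],[[-0.0031,-0.0008,0.0147],[-0.0,0.0001,-0.003]],[[-0.0031,-0.0008,0.0147],[-0.0,0.0001,-0.003]],[[-0.0031,-0.0008,0.0147],[-0.0,0.0001,-0.003]],[[-0.0031,-0.0008,0.0147],[-0.0,0.0001,-0.003]],[[-0.0031,-0.0008,0.0147],[-0.0,0.0001,-0.003]]]
```

View pics/side26z.png

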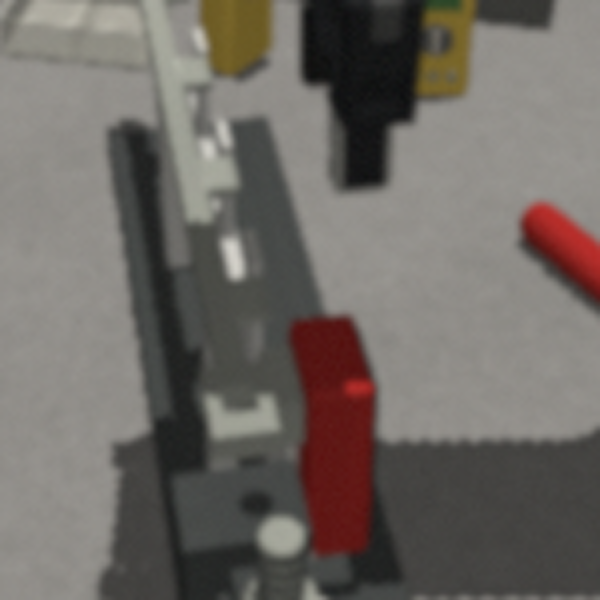

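The gripper is still about 25 mm short of meter4 (top at (335,350)). Correcting first, then partway down.

>>> move_arm([
  [[-0.01,-0.002,0],[0,0,-0.012]],
  [[-0.011,-0.002,0],[0,0,-0.012]],
  [[-0.004,-0.001,0.01],[0,0,0]],
  [[0,0,0.015],[0,0,0]],
  [[0,0,0.015],[0,0,0]],
  [[0,0,0.015],[0,0,0]],
  [[0,0,0.01],[0,0,0]],
  [[0,0,0],[0,0,0]],
])

```text
time_s: 37.8
tool_pos: [485.0, 243.7, 158.8]
orientation: [179.9, -0.0, -69.5]
contact_force: [-0.4, 0.6, -0.1]
gripper_width: 61.4
```

```bash
python3 - <<'E'
from h import *
st()
plan(list(rk(-20.5,95,109)),-69.2,6)
im=eyes.get_image("side"); cv2.imwrite("pics/side27.png",im)
cv2.imwrite(f"pics/side27z.png",cv2.resize(im[190:340,220:370],None,fx=4,fy=4,interpolation=cv2.INTER_CUBIC))
E
```

```text
37.8 [485.02 243.71 158.77] [179.85  -0.04 -69.53] F [-0.43  0.61 -0.12] T [-0.01 -0.01 -0.01] w 61.4 q [-64.07  26.02  44.22 109.25 -22.24  53.76 -78.79]
step mm 8.3 deg 0.06
[[[-0.0006,-0.0004,0.0083],[0.0004,-0.0001,-0.001]],[[-0.0006,-0.0004,0.0083],[0.0004,-0.0001,-0.001]],[[-0.0006,-0.0004,0.0083],[0.0004,-0.0001,-0.001]],[[-0.0006,-0.0004,0.0083],[0.0004,-0.0001,-0.001]],[[-0.0006,-0.0004,0.0083],[0.0004,-0.0001,-0.001]],[[-0.0006,-0.0004,0.0083],[0.0004,-0.0001,-0.001]]]
```

View pics/side27z.png

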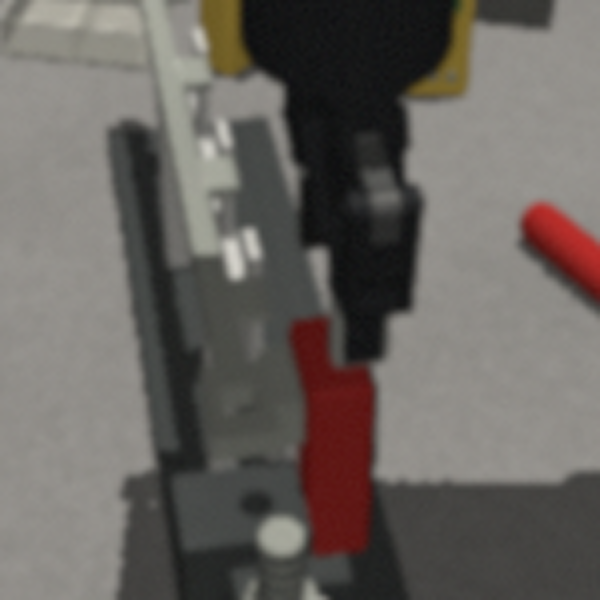

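The fingers straddle meter4, sitting about 4 mm toward −x. Trimming and lowering.

>>> move_arm([
  [[-0.002,-0.002,0.005],[0,0,-0.004]],
  [[-0.001,-0.001,0.012],[0,0,0]],
  [[0,0,0.012],[0,0,0]],
  [[0,0,0.01],[0,0,0]],
  [[0,0,0.008],[0,0,0]],
  [[0,0,0],[0,0,0]],
  [[0,0,0],[0,0,0]],
])

```text
time_s: 38.55
tool_pos: [487.7, 247.9, 113.2]
orientation: [180.0, -0.0, -69.3]
contact_force: [0.6, -0.0, -0.8]
gripper_width: 61.4
```

>>> move_arm([
  [[0,0,0],[0,0,0]],
  [[0,0,0],[0,0,0]],
  [[0,0,0],[0,0,0]],
  [[0,0,0],[0,0,0]],
  [[0,0,0],[0,0,0]],
], jaw=0, force=40)

```text
time_s: 39.05
tool_pos: [488.0, 248.1, 113.9]
orientation: [-179.9, 0.0, -69.3]
contact_force: [-0.1, -0.7, 5.8]
gripper_width: 45.4
```

```bash
python3 - <<'E'
from h import *
st()
p=monitor.sense()["tool_pos"]-O; print(p@ex,p@ey)
im=eyes.get_image("side"); cv2.imwrite("pics/side28.png",im)
cv2.imwrite(f"pics/side28z.png",cv2.resize(im[190:340,220:370],None,fx=4,fy=4,interpolation=cv2.INTER_CUBIC))
E
```

```text
39.05 [488.03 248.12 113.89] [-179.94    0.02  -69.28] F [-0.13 -0.74  5.81] T [-0.22  0.19 -0.01] w 45.4 q [-61.78  29.61  41.38 111.26 -25.84  48.6  -75.87]
-18.274906740712524 94.42617774941199
```

View pics/side28z.png

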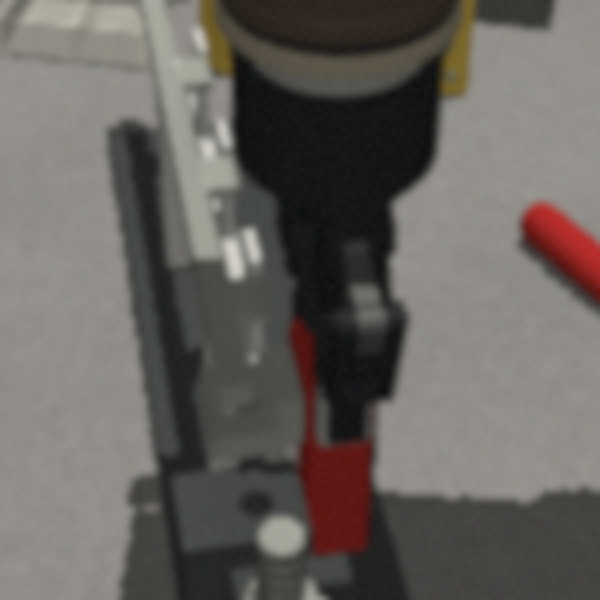

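Meter4 is gripped, with the pads on its flanks. Lifting off the lug and clearing to −x.

>>> move_arm([
  [[0,0,-0.005],[0,0,0]],
  [[0,0,-0.007],[0,0,0]],
  [[0,0,-0.007],[0,0,0]],
  [[0,0,-0.007],[0,0,0]],
  [[0,0,-0.006],[0,0,0]],
  [[0,0,0],[0,0,0]],
])

```text
time_s: 39.7
tool_pos: [488.2, 248.3, 146.3]
orientation: [-179.9, 0.0, -69.3]
contact_force: [-0.7, 1.6, -2.2]
gripper_width: 45.5
```

>>> move_arm([
  [[0,0.008,0],[0,0,0]],
  [[0,0.012,0],[0,0,0]],
  [[0,0.015,-0.005],[0,0,0]],
  [[0,0.015,-0.015],[0,0,0]],
  [[0,0.01,-0.025],[0,0,0]],
  [[0,0,-0.025],[0,0,0]],
  [[0,0,-0.015],[0,0,0]],
  [[0,0,0],[0,0,0]],
])

```text
time_s: 40.5
tool_pos: [431.5, 227.0, 231.5]
orientation: [-179.9, 0.1, -69.3]
contact_force: [0.3, 0.6, -3.3]
gripper_width: 45.0
```

```bash
python3 - <<'E'
from h import *
st()
im=eyes.get_image("top"); cv2.imwrite("pics/top29.png",im)
cv2.imwrite("pics/top29z.png",cv2.resize(im[170:290,330:450],None,fx=5,fy=5,interpolation=cv2.INTER_CUBIC))
im=eyes.get_image("side"); cv2.imwrite("pics/side29.png",im)
cv2.imwrite("pics/side29z.png",cv2.resize(im[120:390,220:400],None,fx=2.2,fy=2.2,interpolation=cv2.INTER_CUBIC))
plan([504.2,-261.3,228],-92.9,16)
E
```

```text
40.5 [431.5  226.95 231.54] [-179.88    0.11  -69.26] F [ 0.25  0.61 -3.25] T [ 0.   -0.03 -0.04] w 45.0 q [-73.87  14.68  49.85 111.61 -13.13  59.34 -87.46]
step mm 30.8 deg 1.48
[[[0.0302,0.0065,0.0001],[0.0001,0.0,0.0258]],[[0.0303,0.0057,0.0001],[0.0001,0.0,0.0258]],[[0.0304,0.0049,0.0001],[0.0001,0.0,0.0258]],[[0.0306,0.0042,0.0001],[0.0001,0.0,0.0258]],[[0.0307,0.0034,0.0001],[0.0001,0.0,0.0258]],[[0.0307,0.0026,0.0001],[0.0001,0.0,0.0258]],[[0.0308,0.0018,0.0001],[0.0001,0.0,0.0258]],[[0.0308,0.001,0.0001],[0.0001,0.0,0.0258]],[[0.0308,0.0002,0.0001],[0.0001,0.0,0.0258]],[[0.0308,-0.0006,0.0001],[0.0001,0.0,0.0258]],[[0.0308,-0.0014,0.0001],[0.0001,0.0,0.0258]],[[0.0308,-0.0022,0.0001],[0.0001,0.0,0.0258]],[[0.0307,-0.003,0.0001],[0.0001,0.0,0.0258]],[[0.0306,-0.0038,0.0001],[0.0001,0.0,0.0258]],[[0.0305,-0.0046,0.0001],[0.0001,0.0,0.0258]],[[0.0304,-0.0054,0.0001],[0.0001,0.0,0.0258]]]
```

View pics/top29z.png

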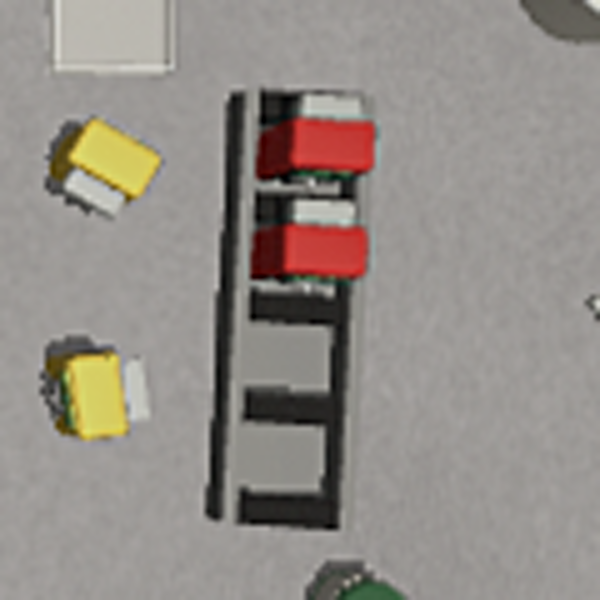

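View pics/side29z.png

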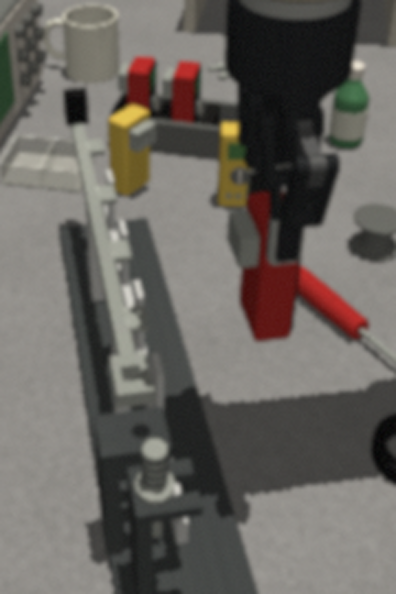

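Meter4 is held upright, the carrier is unmoved with two meters in it, the rack is empty, the pin is parked and the bar is open. On to the third pocket.

>>> move_arm([
  [[0.02,0.006,0],[0,0,0.026]],
  [[0.03,0.006,0],[0,0,0.026]],
  [[0.03,0.005,0],[0,0,0.026]],
  [[0.031,0.004,0],[0,0,0.026]],
  [[0.031,0.003,0],[0,0,0.026]],
  [[0.031,0.003,0],[0,0,0.026]],
  [[0.031,0.002,0],[0,0,0.026]],
  [[0.031,0.001,0],[0,0,0.026]],
])

```text
time_s: 41.4
tool_pos: [463.3, -10.2, 229.2]
orientation: [179.9, -0.0, -81.3]
contact_force: [0.2, 0.4, -1.5]
gripper_width: 45.7
```

>>> move_arm([
  [[0.031,0,0],[0,0,0.026]],
  [[0.031,-0.001,0],[0,0,0.026]],
  [[0.031,-0.001,0],[0,0,0.026]],
  [[0.031,-0.002,0],[0,0,0.026]],
  [[0.031,-0.003,0],[0,0,0.026]],
  [[0.031,-0.004,0],[0,0,0.026]],
  [[0.025,-0.004,0],[0,0,0.026]],
  [[0,0,0],[0,0,0.026]],
])

```text
time_s: 42.2
tool_pos: [494.2, -222.3, 229.4]
orientation: [179.9, -0.1, -93.5]
contact_force: [0.1, 0.1, -2.4]
gripper_width: 45.3
```

```bash
python3 - <<'E'
from h import *
st(); plan([504.2,-261.3,140],-92.9,8)
E
```

```text
42.2 [ 494.16 -222.27  229.42] [179.92  -0.15 -93.55] F [ 0.06  0.14 -2.44] T [-0.05  0.   -0.04] w 45.3 q [-22.58  24.16  57.61 104.96 -22.55  63.39 -50.4 ]
step mm 12.3 deg 0.08
[[[0.0048,-0.0016,0.0112],[0.0002,-0.0003,-0.0014]],[[0.0048,-0.0016,0.0112],[0.0002,-0.0003,-0.0014]],[[0.0048,-0.0016,0.0112],[0.0002,-0.0003,-0.0014]],[[0.0048,-0.0015,0.0112],[0.0002,-0.0003,-0.0014]],[[0.0048,-0.0015,0.0112],[0.0002,-0.0003,-0.0014]],[[0.0048,-0.0015,0.0112],[0.0002,-0.0003,-0.0014]],[[0.0048,-0.0015,0.0112],[0.0002,-0.0003,-0.0014]],[[0.0048,-0.0015,0.0112],[0.0002,-0.0003,-0.0014]]]
```

>>> move_arm([
  [[0.012,-0.004,0],[0,0,-0.008]],
  [[0.013,-0.004,0],[0,0,0]],
  [[0.01,-0.003,0.005],[0,0,0]],
  [[0,0,0.015],[0,0,0]],
  [[0,0,0.018],[0,0,0]],
  [[0,0,0.018],[0,0,0]],
  [[0,0,0.015],[0,0,0]],
  [[0,0,0],[0,0,0]],
])

```text
time_s: 43.0
tool_pos: [503.7, -251.7, 156.5]
orientation: [179.7, 0.1, -92.6]
contact_force: [-0.6, -0.0, -1.1]
gripper_width: 45.1
```

```bash
python3 - <<'E'
from h import *
st(); plan([504.2,-261.3,138],-92.9,3)
im=eyes.get_image("side"); cv2.imwrite("pics/side30.png",im)
cv2.imwrite(f"pics/side30z.png",cv2.resize(im[100:200,240:380],None,fx=5.5,fy=5.5,interpolation=cv2.INTER_CUBIC))
im=eyes.get_image("top"); cv2.imwrite("pics/top30.png",im)
cv2.imwrite("pics/top30z.png",cv2.resize(im[170:290,330:450],None,fx=5,fy=5,interpolation=cv2.INTER_CUBIC))
E
```

```text
43.0 [ 503.66 -251.69  156.53] [179.75   0.1  -92.64] F [-0.58 -0.02 -1.14] T [ 0.02 -0.01 -0.04] w 45.1 q [-14.37  30.86  52.12 106.81 -28.85  56.89 -42.33]
step mm 7.0 deg 0.12
[[[0.0032,-0.0004,0.0062],[0.0015,0.0006,0.0015]],[[0.0032,-0.0004,0.0062],[0.0015,0.0006,0.0015]],[[0.0032,-0.0003,0.0062],[0.0015,0.0006,0.0015]]]
```

View pics/side30z.png

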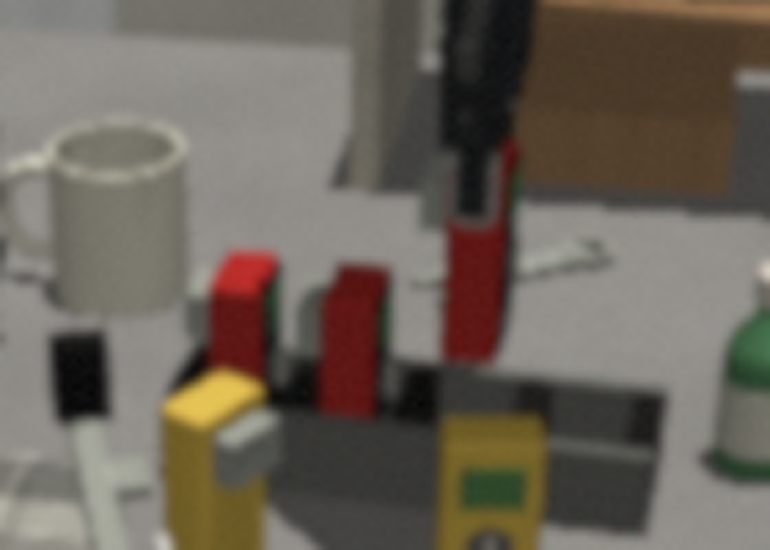

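View pics/top30z.png

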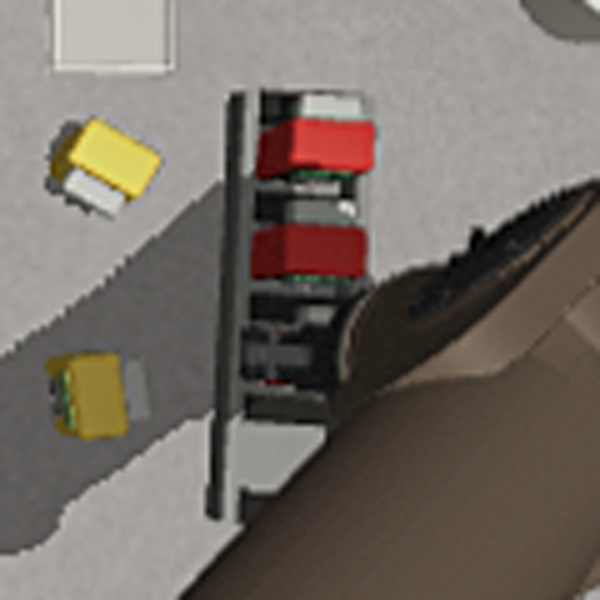

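The carrier is unmoved. Meter4 is over the third pocket but about 9 mm short in −y. Correcting while lowering.

>>> move_arm([
  [[0.005,-0.001,0],[0.003,0,0.002]],
  [[0.004,0,0.004],[0,0,0]],
  [[0,0,0.008],[0,0,0]],
  [[0,0,0.008],[0,0,0]],
  [[0,0,0],[0,0,0]],
  [[0,0,0],[0,0,0]],
])

```text
time_s: 43.7
tool_pos: [505.6, -262.1, 138.9]
orientation: [-179.9, 0.0, -92.8]
contact_force: [0.2, -0.7, -1.8]
gripper_width: 45.1
```

```bash
python3 - <<'E'
from h import *
st(); plan([504.2,-261.3,88],-92.9,6)
E
```

```text
43.7 [ 505.64 -262.1   138.94] [-179.87    0.02  -92.76] F [ 0.23 -0.71 -1.82] T [ 0.02  0.01 -0.02] w 45.1 q [-12.27  32.35  50.78 107.24 -30.53  54.94 -40.38]
step mm 8.5 deg 0.03
[[[-0.0001,0.0003,0.0085],[-0.0004,0.0,0.0004]],[[-0.0001,0.0003,0.0085],[-0.0004,0.0,0.0004]],[[-0.0001,0.0003,0.0085],[-0.0004,0.0,0.0004]],[[-0.0001,0.0003,0.0085],[-0.0004,0.0,0.0004]],[[-0.0001,0.0003,0.0085],[-0.0004,0.0,0.0004]],[[-0.0001,0.0002,0.0085],[-0.0004,0.0,0.0004]]]
```

Now down; floor contact should come at TCP ≈ 80 mm.

>>> move_arm([
  [[0,0.001,0.007],[0,0,0]],
  [[0,0,0.01],[0,0,0]],
  [[0,0,0.01],[0,0,0]],
  [[0,0,0.01],[0,0,0]],
  [[0,0,0.008],[0,0,0]],
  [[0,0,0.005],[0,0,0]],
  [[0,0,0],[0,0,0]],
  [[0,0,0],[0,0,0]],
])

```text
time_s: 44.5
tool_pos: [505.1, -262.4, 89.4]
orientation: [-179.8, -0.0, -92.8]
contact_force: [-0.6, 0.3, -2.5]
gripper_width: 45.4
```

>>> move_arm([
  [[0,0,0.002],[0,0,0]],
  [[0,0,0.0015],[0,0,0]],
  [[0,0,0.0015],[0,0,0]],
  [[0,0,0],[0,0,0]],
  [[0,0,0],[0,0,0]],
])

```text
time_s: 45.0
tool_pos: [505.0, -262.3, 84.3]
orientation: [-179.8, 0.0, -92.8]
contact_force: [0.6, 0.3, -1.5]
gripper_width: 45.3
```

>>> move_arm([
  [[0,0,0.0015],[0,0,0]],
  [[0,0,0.0015],[0,0,0]],
  [[0,0,0.0005],[0,0,0]],
  [[0,0,0],[0,0,0]],
])

```text
time_s: 45.4
tool_pos: [505.0, -262.2, 80.7]
orientation: [-179.8, 0.0, -92.8]
contact_force: [0.9, 0.1, -2.4]
gripper_width: 45.2
```

>>> move_arm([
  [[0,0,0.001],[0,0,0]],
  [[0,0,0.0005],[0,0,0]],
  [[0,0,0],[0,0,0]],
])

```text
time_s: 45.7
tool_pos: [505.4, -262.4, 80.1]
orientation: [-179.8, 0.0, -92.8]
contact_force: [-2.2, 1.9, 8.5]
gripper_width: 45.2
```

Floor contact at 80.1 mm. Releasing and withdrawing.

>>> move_arm([
  [[0,0,0],[0,0,0]],
  [[0,0,0],[0,0,0]],
  [[0,0,0],[0,0,0]],
  [[0,0,-0.01],[0,0,0]],
  [[0,0,-0.03],[0,0,0]],
  [[0,0,-0.04],[0,0,0]],
  [[0,0,-0.04],[0,0,0]],
  [[0,0,-0.03],[0,0,0]],
], jaw=0.72)

```text
time_s: 46.5
tool_pos: [504.6, -263.0, 232.3]
orientation: [-179.7, -0.1, -92.8]
contact_force: [1.1, 0.9, -0.2]
gripper_width: 61.7
```

>>> move_arm([
  [[-0.02,0.03,0],[0,0,0]],
  [[-0.03,0.03,0],[0,0,0]],
  [[-0.03,0.03,0],[0,0,0]],
  [[-0.03,0.03,0],[0,0,0]],
  [[-0.03,0,0],[0,0,0]],
  [[-0.03,0,0],[0,0,0]],
  [[-0.02,0,0],[0,0,0]],
  [[0,0,0],[0,0,0]],
])

```text
time_s: 47.3
tool_pos: [398.1, -68.4, 229.9]
orientation: [-179.8, 0.1, -92.6]
contact_force: [-0.5, 0.3, 0.2]
gripper_width: 61.3
```

```bash
python3 - <<'E'
from h import *
st()
im=eyes.get_image("side"); cv2.imwrite("pics/side31.png",im)
cv2.imwrite(f"pics/side31z.png",cv2.resize(im[125:215,250:370],None,fx=6,fy=6,interpolation=cv2.INTER_CUBIC))
cv2.imwrite(f"pics/side31p.png",cv2.resize(np.clip(im[265:375,225:335]*1.3,0,255).astype(np.uint8),None,fx=5,fy=5,interpolation=cv2.INTER_CUBIC))
im=eyes.get_image("top"); cv2.imwrite("pics/top31.png",im)
cv2.imwrite("pics/top31z.png",cv2.resize(im[170:290,145:425],None,fx=2.8,fy=2.8,interpolation=cv2.INTER_CUBIC))
E
```

```text
47.3 [398.09 -68.43 229.89] [-179.8     0.05  -92.57] F [-0.46  0.34  0.18] T [-0.03  0.02 -0.02] w 61.3 q [-57.25   2.78  64.47 122.02  -3.09  56.63 -83.69]
```

View pics/side31z.png

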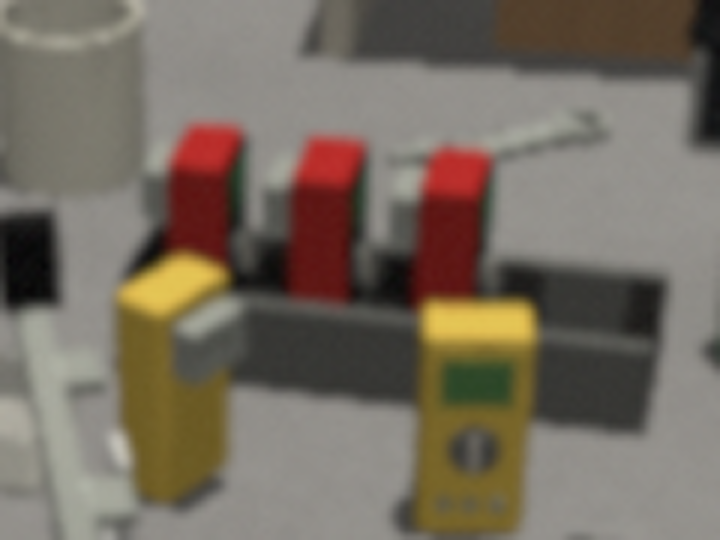

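View pics/side31p.png

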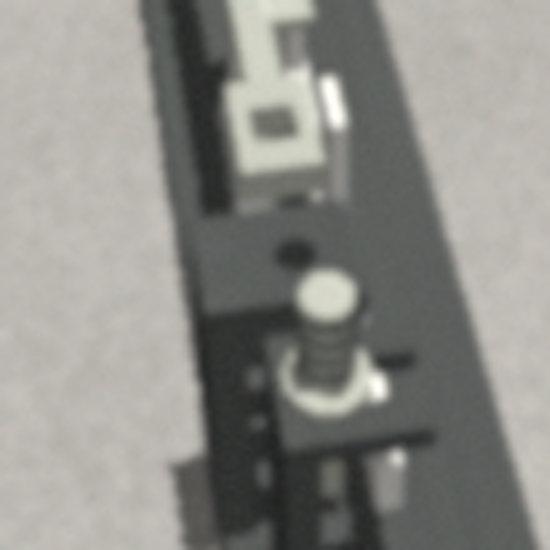

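View pics/top31z.png

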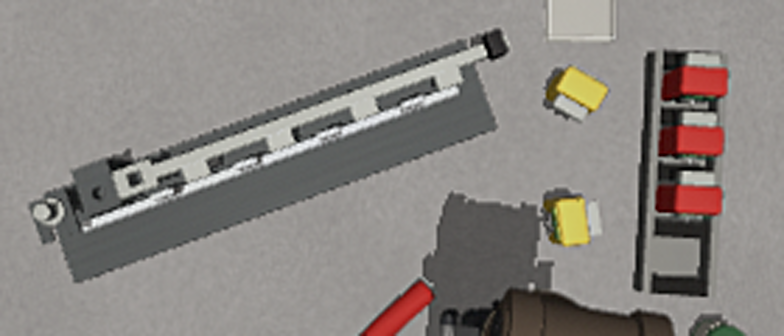

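The final pictures show three red meters upright in pockets 1 to 3, the pin upright in the notch and the bar eye clear of the bore. One numeric check of the pin and bar positions before handing in.

```bash
python3 - <<'E'
from h import *
np.set_printoptions(precision=1,suppress=True)
r=lambda X:np.array([(X-O)@ex,(X-O)@ey])
t=lambda u,v,z:r(onz("top",145+(u+.5)/2.8-.5,170+(v+.5)/2.8-.5,z))
s=lambda u,v,z:r(onz("side",225+(u+.5)/5-.5,265+(v+.5)/5-.5,z))
print("top: bore",t(97,193,124),"pin top",t(45,211,163),"eye",t(134,178,138),"grip",t(496,43,174))
print("side: bore",s(295,253,124),"pin top",s(328,293,163),"collar",s(325,380,129),"eye",s(273,123,138))
E
```

```text
top: bore [ 22.9 152.7] pin top [ 20.9 195.7] eye [ 23.2 112.2] grip [  22.6 -249.1]
side: bore [ 21.6 152.6] pin top [ 19.9 200.1] collar [ 21.2 202.4] eye [ 21.8 112.4]
```

```bash
python3 - <<'E'
from h import *
np.set_printoptions(precision=1,suppress=True)
im=cv2.imread("pics/side31.png")[318:368,262:322].astype(float)
im=np.clip((im/170)**.5*255,0,255).astype(np.uint8)
cv2.imwrite("pics/n31s.png",cv2.resize(im,None,fx=12,fy=12,interpolation=cv2.INTER_CUBIC))
im=cv2.imread("pics/top31.png")[225:265,145:195].astype(float)
im=np.clip((im/200)**.7*255,0,255).astype(np.uint8)
cv2.imwrite("pics/n31t.png",cv2.resize(im,None,fx=14,fy=14,interpolation=cv2.INTER_CUBIC))
E
```

```text
(no output)
```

View pics/n31s.png

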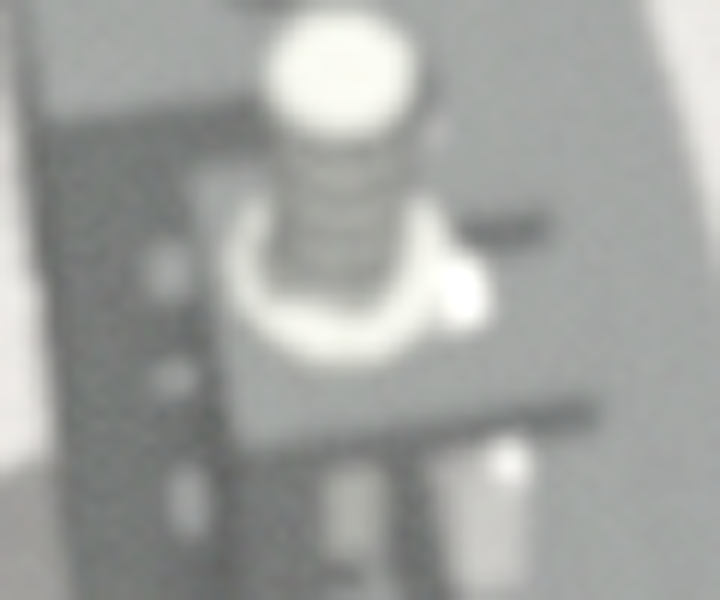

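View pics/n31t.png

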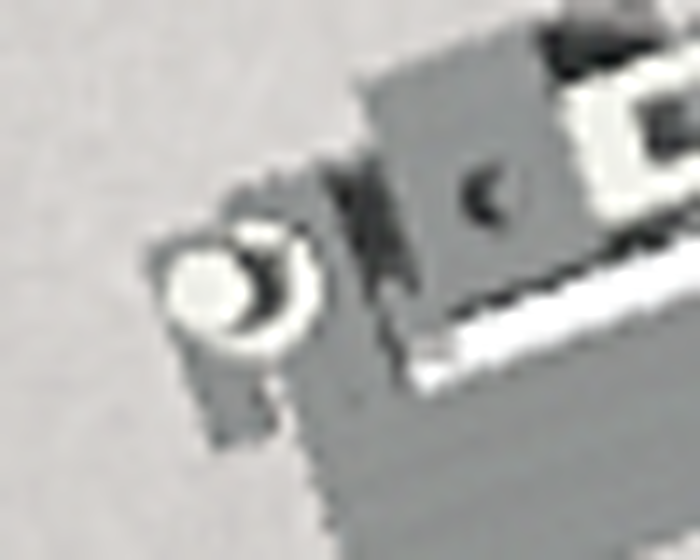

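```bash
python3 - <<'E'
from h import *
np.set_printoptions(precision=1,suppress=True)
r=lambda X:np.array([(X-O)@ex,(X-O)@ey])
s=lambda u,v,z:r(onz("side",262+(u+.5)/12-.5,318+(v+.5)/12-.5,z))
t=lambda u,v,z:r(onz("top",145+(u+.5)/14-.5,225+(v+.5)/14-.5,z))
t0=lambda u,v,z:r(onz("top",150+(u+.5)/13-.5,225+(v+.5)/13-.5,z))
for n,a in {"near arm back":(238,445,124),"near arm tip top":(592,405,124),"far arm tip":(548,215,124),"back far":(195,165,124),"closed far corner (t0)":(300,250,124),"closed near corner":(335,335,124),"collar c":(338,262,129),"collar L":(228,250,129),"collar R":(448,275,129),"collar bottom":(335,362,129)}.items(): print("side",n,s(*a))
for n,a in {"collar c":(244,288,129),"arm tip L":(218,447,124),"arm tip R":(275,428,124),"bore":(482,194,124)}.items(): print("top",n,t(*a))
for n,a in {"closed L":(140,258,124),"closed R":(197,236,124),"tipL":(133,415,124),"tipR":(185,402,124)}.items(): print("top0",n,t0(*a))
E
```

```text
side near arm back [ 35.6 219.2]
side near arm tip top [ -5.2 220.6]
side far arm tip [ -5.7 194.2]
side back far [ 34.6 180.2]
side closed far corner (t0) [ 24.2 194.3]
side closed near corner [ 22.2 206.5]
side collar c [ 20.7 200.4]
side collar L [ 33.1 196.6]
side collar R [  8.4 204.3]
side collar bottom [ 23.4 213.7]
top collar c [ 22.2 201.1]
top arm tip L [ -4.3 217.1]
top arm tip R [ -4.7 205.6]
top bore [ 23.8 153.4]
top0 closed L [ 25.9 205.8]
top0 closed R [ 26.1 193.3]
top0 tipL [ -4. 218.]
top0 tipR [ -5.2 207. ]
```

The pin axis is about 26.3 mm in from the notch mouth, where shank contact with the closed end would be 27 mm. That fits the 11 N contact I felt, within about 1 mm. Handing in.

```bash
python3 -c "
from rig import job
print(job.finish_job())"
```

```text
the job is handed in; nothing more can be done
None
```

The job is done and handed in at about 47 s, in the order asked. Three meters were on the rack (the lug at y = 10 mm was empty), and all three now stand in the carrier.

- **Pin:** I drew it straight up and slid it into the notch until it met the closed end, with an 11 N reaction. I then lowered it until the collar rested on the bracket and released it. At the last look it stood upright. Its axis measured about 26.3 mm from the notch mouth, where touching the closed end would give 27 mm, so it is at the end within about 1 mm of camera error.
- **Lock bar:** I slid it 40.1 mm to its stop. The last pictures put its eye and grip 40 mm from where they started.
- **Meters:** meter1, meter2 and meter4 went into three adjacent pockets. Each was lowered until I felt the pocket floor (about 8 N) before release, and none was dropped. They stood upright in the last pictures.
- **Carrier and the rest:** The carrier had not moved in any picture. The yellow look-alikes were not touched, and the gripper was clear of everything at hand-in.

**One disagreement:** the pin met the closed end about 2 mm sooner than the given sizes suggest. Both cameras also show the bracket about 2 mm further to rack −x than my rack pose predicted. I relied on the contact I felt rather than the prediction.

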